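# Change the sample under the collimator plates

## Robot

A 7-joint arm with a two-finger parallel gripper is mounted at the origin on the work surface; the furniture and walls round the work are solid. World frame = base frame: x ahead of the robot, y to its left, z up, the work surface at z = 0. Lengths are in m, angles in rad, forces in N, time in s.
With the tool pointing down it reaches from about 0.425 to 0.875 m from the base axis. Payload 4.7 kg.
Tool frame: the origin (TCP) lies between the finger pads; the fingertips stand 25 mm ahead of it and the grasp point (between the pads) lies 6 mm ahead of it; z points along the fingers, y is the line along which they close (so a half turn about z gives the same grasp; the last joint's range is limited). The gripper opens to 85 mm and grips with 20 to 120 N. Pads are 22 mm wide; open, the fingers measure 114 mm over their backs; the gripper's body (76 mm by 85 mm) begins 54 mm behind the grasp point. The pads swing forward as they close: fully open they stand 13 mm farther back than shut.
Start: joints at [-1.301, 0.321, -0.07, 1.45, 0.023, 1.371, -0.057], TCP at [0.164, 0.629, 0.256] pointing down, gripper open.
Joint ranges: [-2.86, 2.86], [-0.3, 2.09], [-1.38, 1.24], [0.06, 2.45], [-1.56, 4.7], [0.09, 2.05], [-2.69, 2.69]. Speed limits (rad/s): [2.57, 2.57, 3.14, 3.14, 3.14, 3.14, 3.14].

## Interface

Orientations are given as a unit quaternion [x, y, z, w].
In Python, from plant import state, viewer, bot, models gives the robot as it stands.
- The arm moves only by the tool play_rows, never from a script. Its argument "deltas" is a list of rows, each a list of 3 entries, a list of its own where there are three numbers: the shift along the world's x, y, z as a fraction of full scale, then the turn, a rotation vector about the world's x, y, z as a fraction of full scale, then the opening, from -1 (shut) to 1 (fully open). A call has exactly 5 rows; each row is the pose to reach, as a shift and turn from the pose commanded when the call began, turning the shorter way round; what a row does not reach only later rows make up. Full scale, the value 1, is 0.8 m for a shift and 360 degrees for a turn. A row lasts 1/10 s, in which the tool goes at most 50 mm and 8.59 degrees, less where a joint would pass 70% of its speed; a pose out of reach is approached as far as the arm can. A call with a number of a shift or a turn outside -1 to 1 is refused whole. A call with a gripper value outside its range is refused whole. The fingers move at their own pace and stop on an object; "force" is the grip in N (left out, the last holds). Time passes only in rows, so rows that repeat a pose let the fingers close, or fill a call up. It gives the time, the measured TCP pose, the force, the opening and the grip force at its end, in the units of the state.
- state(): the state, without advancing time (a new reading comes with each control period).
- viewer.camera(name): name is "scene" or "top" or "wrist"; returns a dict with "image" (384x512x3 uint8, red, green, blue), "fovy" (degrees; the focal length in pixels is half the picture's height over the tangent of half this angle, whatever the lens; pixels are square), "cx", "cy" (the principal point, pixels), "xyz" and "rotation" of the camera in the world. Camera axes: x right, y down, z forward; pixel columns grow to the right and rows downward; lengths in m; the calibration is good to about 2 mm. A picture is of the moment at which its call begins. There is no depth.
- bot.sign_off(): hands the job in; it is judged then, once.
Trained networks look in a picture, given as the dict that the camera call returned (one of the last four; its "shot" number tells which), for a name from the list of things; names that differ only in an ending like _2 or _b are one class to them, and where a whole thing is asked for, a point or a joint stands for the part that bears it (a point fixed in the world has none). Each returns a list of dicts, best first, with "score" (0 to 1); they miss things now and then, are a little off and sometimes report something else, mostly with a low value. They report only what shows in the picture. A call takes as long as a camera call. They do not tell look-alikes from the thing itself.
- models.recognise(picture, target): "position" ([x, y, z] in m, in world coordinates, good to about 4 mm: the middle of the surface that is visible of it).
- models.trace(picture, target): "pixels" (384x512 bool, what is visible of it).
The state is a dict: "time": time; "qpos": joint angles; "joint_vel": joint speeds; "joint_torque": joint torques, N m; "tcp_pos": TCP position; "tool_rot": TCP orientation; "wrist_force": force on the tool from outside, world axes, zero at the start; "ft_torque": the same for the moment, N m; "gripper_width": opening from 0.0 (shut) to 1.0 (fully open); "gripper_force": force on a finger pad.
Only numpy, scipy, OpenCV 4.12 (cv2) and the standard library are available. Lean on these libraries where they do the work, as an engineer would, in place of code of your own. Each camera call takes 0.05 s, during which the arm holds its last target. There are 200 camera calls.

## Task

Change the sample in the grey collimator stand: lift its two aperture plates off and set both aside in the steel tray, take the old sample disc out from under them to the empty steel dish, and put the fresh disc from the other dish into the stand's round seat. Then stack the plates back as they were, the small-hole plate underneath and the large-hole plate on top, tabs at the open end, each squared up against the end fence and the side fence so that the holes line up over the sample. Do not disturb the amber jar or the tweezers.

Things in the scene. Friction and masses are not known exactly. Their poses are not given: they have to be found in the camera images.
- stand: fixed grey stand, yaw within 0.4. Origin: bench level under seat centre; x along the plates to the end fence, y to the side fence. mm: seat = recess 46 wide, floor z 7. Risers x 32..60 and -60..-32, y -30..30, top z 28, carry the plates; between them an open channel along y, floor z 10. Fence tops z 56; end fence face x 60; side fence face y 30, 12 thick, two halves beside the risers only
- small_hole_plate: loose dark grey metal plate 120 x 60 x 10 mm, 0.2 kg, central hole 18 mm. Origin at hole centre on the underside, x along 120 mm, z up. Tab 22 mm wide sticks 16 mm out at the -x end, y 6..28 mm. Starts on the risers touching both fences (origin at stand x = y = 0, z 28 mm, gaps up to 1 mm), under the other plate. Grasp across the 60 mm width at mid-length, fingers over the stand's channel
- large_hole_plate: loose dark grey metal plate 120 x 60 x 10 mm, 0.2 kg, central hole 34 mm. Origin at hole centre on the underside, x along 120 mm, z up. Tab 22 mm wide sticks 16 mm out at the -x end, y -28..-6 mm. Starts on top of the small-hole plate, likewise squared (origin at stand x = y = 0, z 38 mm). Grasp likewise
- old_disc: old sample: loose upright disc, 40 mm diameter, 18 mm high, grey pressed face in a metal ring, 60 g. Origin at the centre of its underside. Starts in the stand's seat (seen through the plates' holes), 15 mm proud of the channel floor. Grasp its sides along the channel, fingers at the stand's +y and -y
- fresh_disc: fresh sample: the same kind of disc, 40 mm diameter, 18 mm high, origin at the centre of its underside. Starts standing in one of the two steel dishes
- dish_a: round shallow steel dish, fixed, 60 mm across, rim 8 mm high, floor at z 2 mm and 50 mm across inside. Origin at bench level under its centre. The dish that holds the fresh disc at the start
- dish_b: the same kind of steel dish, fixed, empty at the start: the old disc goes here. Origin at bench level under its centre
- tray: shallow sheet-steel tray, fixed, empty, 170 mm (x) by 240 mm (y), yaw within 0.2, rim 18 mm high, walls and floor 2 mm. Origin at bench level under its centre. The side area: both plates fit flat in it side by side, long sides along its x
- amber_jar: bystander: small brown screw jar with a black lid, 42 mm across, 45 mm high, loose; origin under its centre. Leave alone.
- steel_tweezers: bystander: steel tweezers lying flat, 122 mm long (y), 18 mm wide, loose; origin under the middle. Leave alone.
Mind the look-alikes: they are no part of the job. Leave any green, purple or red look-alike of the dish_b alone.

How it is judged:
On the way, in this order (a step that is already met when the one before it is completed fails the run):
1. both aperture plates lie flat in the steel tray, let go (x of small_hole_plate in the frame of tray between -0.085 and 0.085 m and y of small_hole_plate in the frame of tray between -0.12 and 0.12 m and z of small_hole_plate in the frame of tray between -0.002 and 0.016 m and angle between each of small_hole_plate, large_hole_plate's own z axis and vertical below 0.06 rad and contact force between each of small_hole_plate, large_hole_plate and the fingers below 0.3 N and x of large_hole_plate in the frame of tray between -0.085 and 0.085 m and y of large_hole_plate in the frame of tray between -0.12 and 0.12 m and z of large_hole_plate in the frame of tray between -0.002 and 0.016 m), for 0.2 s.
2. the old disc stands in the dish that was empty (horizontal distance between old_disc and dish_b below 0.011 m and z of old_disc in the frame of dish_b between -0.002 and 0.0055 m and angle between old_disc's own z axis and vertical below 0.06 rad), for 0.2 s.
3. the fresh disc stands in the stand's seat (x of fresh_disc in the frame of stand between -0.006 and 0.006 m and y of fresh_disc in the frame of stand between -0.006 and 0.006 m and z of fresh_disc in the frame of stand between 0.003 and 0.0095 m and angle between fresh_disc's own z axis and vertical below 0.06 rad), for 0.2 s.
4. the small-hole plate lies on the risers, squared against both fences (x of small_hole_plate in the frame of stand between -0.004 and 0.004 m and y of small_hole_plate in the frame of stand between -0.004 and 0.004 m and z of small_hole_plate in the frame of stand between 0.026 and 0.031 m and angle between small_hole_plate's own z axis and vertical below 0.06 rad and angle between the x axis of small_hole_plate and the x axis of stand, either way round below 0.05 rad), for 0.2 s.
At the end, for the whole second after the job is handed in: Fresh disc upright in the stand's seat, within 6 mm of its centre; old disc upright in the dish that was empty; small-hole plate flat on the risers, large-hole plate flat on it, tabs at the open end, each within 4 mm of both fences and 0.05 rad of square; all released and at rest (all of step 2 and all of step 3 and all of step 4 and x of large_hole_plate in the frame of stand between -0.004 and 0.004 m and y of large_hole_plate in the frame of stand between -0.004 and 0.004 m and z of large_hole_plate in the frame of stand between 0.036 and 0.041 m and angle between large_hole_plate's own z axis and vertical below 0.06 rad and angle between the x axis of large_hole_plate and the x axis of stand, either way round below 0.05 rad and linear speed of each of small_hole_plate, large_hole_plate, old_disc, fresh_disc below 0.02 m/s and angular speed of each of small_hole_plate, large_hole_plate, old_disc, fresh_disc below 0.2 rad/s); the robot touches nothing.
It fails at once if the amber jar is pushed more than 20 mm or tipped (distance of amber_jar from where it was at the start of the episode above 0.02 m or angle between amber_jar's own z axis and vertical above 0.3 rad).
It fails at once if the tweezers are pushed more than 20 mm (distance of steel_tweezers from where it was at the start of the episode above 0.02 m).
It also fails if it takes over 136 s, if anything falls off the work surface, if the arm or the gripper's body presses on something with over 40 N, if the wrist force passes 120 N, or if a joint passes its speed limit or range.

## Working session

There is one attempt and no reset: what is moved stays moved. The work goes in short steps, Python scripts to look and compute and a tool call to move; the robot and the scene stay as the last step left them, time stands still between calls to the robot, and variables do not carry over. Pictures are saved under pics/ and viewed, at most 14 in all, crops included, and the job is handed in when it is done.

Besides the shell and the picture viewer there is one more tool, called after "Emit:" as name([rows], argument=value, ...), one row to a line, values as JSON. play_rows: Moves the arm, as the interface text tells. Shift numbers are shares of 0.8 m and turn numbers shares of 360 degrees, none past 1 either way. Its arguments: {"type":"object","properties":{"deltas":{"type":"array","items":{"type":"array"}},"force":{"type":"number"}},"required":["deltas"]}

```bash
mkdir -p pics; ls; cat > h.py <<'E'
import numpy as np, cv2
from plant import state, viewer, bot, models
def shot(n,f=None):
    p=viewer.camera(n)
    if f: cv2.imwrite('pics/'+f,p['image'][:,:,::-1])
    return p
def F(p): return p['image'].shape[0]/2/np.tan(np.radians(p['fovy'])/2)
def ray(p,u,v):
    d=np.array([(u-p['cx'])/F(p),(v-p['cy'])/F(p),1.]); return np.array(p['xyz']),np.array(p['rotation'])@d
def at(p,u,v,z):
    o,d=ray(p,u,v); return o+d*(z-o[2])/d[2]
def proj(p,X):
    c=(np.asarray(X)-p['xyz'])@np.array(p['rotation']); return c[...,:2]/c[...,2:]*F(p)+[p['cx'],p['cy']]
E
python3 - <<'E'
from h import *
print(state())
for n in ['top','scene']:
    p=shot(n,n+'1.png'); print(n,p['xyz'],p['fovy'],p['cx'],p['cy'],np.round(p['rotation'],3))
    for t in 'stand small_hole_plate large_hole_plate old_disc fresh_disc dish_a dish_b tray amber_jar steel_tweezers'.split():
        for r in models.recognise(p,t): print(t,np.round(r['position'],3),round(r['score'],2),proj(p,r['position']).round())
E
```

```text
pics
{'time': 0.0, 'qpos': array([-1.30085818,  0.32182069, -0.07010774,  1.45167253,  0.02262493,
        1.37079407, -0.05687618]), 'joint_vel': array([-1.93749622e-03,  4.89153288e-04,  2.25287014e-03,  1.68615050e-04,
       -8.35953518e-04,  9.57389696e-05, -1.75514905e-04]), 'joint_torque': array([ 2.45231704e-04, -4.93566549e+01, -3.82233085e-01, -3.14333868e+01,
        1.29056085e-02,  1.13160504e-02, -2.88851417e-06]), 'tcp_pos': array([0.16440256, 0.62836096, 0.25522638]), 'tool_rot': array([ 1.27530196e-01,  9.91834230e-01, -9.51386687e-04, -6.42009968e-05]), 'wrist_force': array([ 0.45043776, -0.70942742,  0.02480027]), 'ft_torque': array([ 0.01719057, -0.00458368,  0.04978332]), 'gripper_force': 0.0, 'gripper_width': 0.996715519695811}
top [0.40564989 0.05726582 0.99624214] 57.21381409026015 253.06647991612226 196.64442229053398 [-0.694  0.716 -0.044  0.065]Traceback (most recent call last):
  File "<stdin>", line 6, in <module>
  File "h.py", line 13, in proj
    c=(np.asarray(X)-p['xyz'])@np.array(p['rotation']); return c[...,:2]/c[...,2:]*F(p)+[p['cx'],p['cy']]
      ~~~~~~~~~~~~~~~~~~~~~~~~^~~~~~~~~~~~~~~~~~~~~~~~
ValueError: matmul: Input operand 1 has a mismatch in its core dimension 0, with gufunc signature (n?,k),(k,m?)->(n?,m?) (size 4 is different from 3)
```

```bash
sed -i "s/p=viewer.camera(n)/p=dict(viewer.camera(n)); p['q']=p['rotation']; p['R']=Rotation.from_quat(p['q']).as_matrix()/; s/np.array(p\['rotation'\])/p['R']/g; 1a from scipy.spatial.transform import Rotation" h.py
python3 - <<'E'
from h import *
for n in ['top','scene']:
    p=shot(n,n+'1.png'); print(n,p['xyz'],p['fovy'],p['cx'],p['cy'],np.round(p['q'],3),p.keys())
    for t in 'stand small_hole_plate large_hole_plate old_disc fresh_disc dish_a dish_b tray amber_jar steel_tweezers'.split():
        for r in models.recognise(p,t): print(t,np.round(r['position'],3),round(r['score'],2),proj(p,r['position']).round())
E
```

```text
top [0.40564989 0.05726582 0.99624214] 57.21381409026015 253.06647991612226 196.64442229053398 [-0.694  0.716 -0.044  0.065] dict_keys(['image', 'fovy', 'cx', 'cy', 'xyz', 'rotation', 'shot', 'q', 'R'])
stand [ 0.566 -0.177  0.02 ] 0.58 [347. 191.]
small_hole_plate [ 0.544 -0.21   0.038] 0.45 [361. 197.]
large_hole_plate [ 0.547 -0.211  0.048] 0.87 [362. 195.]
large_hole_plate [ 0.544 -0.209  0.039] 0.54 [361. 197.]
fresh_disc [0.466 0.05  0.016] 0.62 [266. 229.]
fresh_disc [0.463 0.06  0.001] 0.53 [263. 231.]
dish_a [0.561 0.072 0.   ] 0.83 [258. 197.]
dish_a [ 0.662 -0.025  0.004] 0.75 [290. 161.]
dish_a [0.654 0.076 0.004] 0.63 [255. 165.]
dish_a [ 0.557 -0.031  0.001] 0.58 [294. 197.]
dish_a [ 0.452 -0.046  0.003] 0.55 [301. 233.]
dish_a [ 0.462  0.061 -0.   ] 0.44 [262. 231.]
dish_b [0.561 0.072 0.   ] 0.83 [258. 197.]
dish_b [ 0.662 -0.025  0.004] 0.75 [290. 161.]
dish_b [0.654 0.076 0.004] 0.63 [255. 165.]
dish_b [ 0.557 -0.031  0.001] 0.58 [294. 197.]
dish_b [ 0.452 -0.046  0.003] 0.55 [301. 233.]
dish_b [ 0.462  0.061 -0.   ] 0.44 [262. 231.]
tray [0.587 0.334 0.001] 0.83 [1
[... 507 characters left out ...]
33 [250. 213.]
dish_a [ 0.56  -0.027  0.002] 0.74 [276. 229.]
dish_a [0.443 0.047 0.006] 0.7 [217. 232.]
dish_a [0.652 0.079 0.004] 0.68 [275. 200.]
dish_a [ 0.454 -0.034 -0.   ] 0.6 [242. 248.]
dish_a [0.561 0.072 0.002] 0.57 [250. 213.]
dish_a [ 0.667 -0.02   0.002] 0.54 [306. 213.]
dish_b [ 0.56  -0.027  0.002] 0.74 [276. 229.]
dish_b [0.443 0.047 0.006] 0.7 [217. 232.]
dish_b [0.652 0.079 0.004] 0.68 [275. 200.]
dish_b [ 0.454 -0.034 -0.   ] 0.6 [242. 248.]
dish_b [0.561 0.072 0.002] 0.57 [250. 213.]
dish_b [ 0.667 -0.02   0.002] 0.54 [306. 213.]
tray [0.584 0.328 0.003] 0.88 [203. 178.]
amber_jar [ 0.734 -0.1    0.02 ] 0.68 [349. 211.]
steel_tweezers [0.379 0.206 0.006] 0.66 [159. 214.]
```

View pics/top1.png

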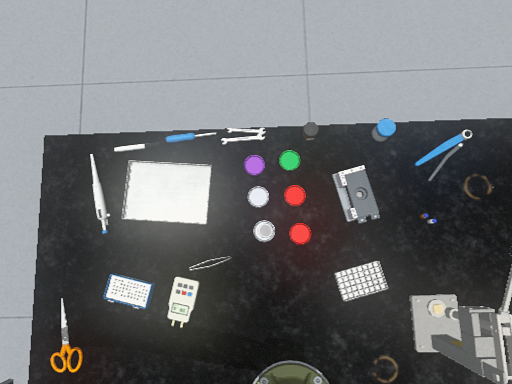

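View pics/scene1.png

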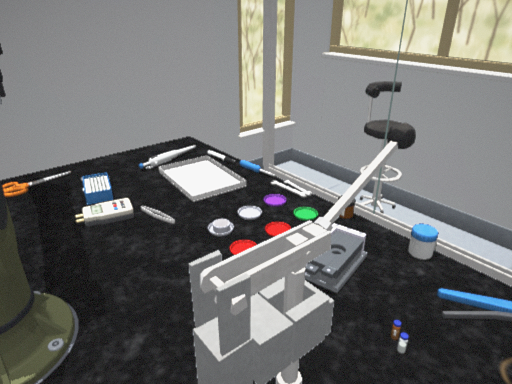

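Emit:
play_rows([
  [[0.0475,-0.034,0],[0,0,0],1],
  [[0.095,-0.068,0],[0,0,0],1],
  [[0.1425,-0.102,0],[0,0,0],1],
  [[0.19,-0.136,0],[0,0,0],1],
  [[0.2375,-0.17,0],[0,0,0],1],
])

```text
time: 1.75
tcp_pos: [0.3559, 0.4916, 0.2566]
tool_rot: [0.127, 0.992, 0.0, 0.0]
wrist_force: [1.3, 1.2, 0.4]
gripper_width: 0.999
gripper_force: 0.0
```

Emit:
play_rows([
  [[0.0475,-0.034,0],[0,0,0],1],
  [[0.095,-0.068,0],[0,0,0],1],
  [[0.1425,-0.102,0],[0,0,0],1],
  [[0.19,-0.136,0],[0,0,0],1],
  [[0.2375,-0.17,0],[0,0,0],1],
])

```text
time: 2.25
tcp_pos: [0.5459, 0.3557, 0.2566]
tool_rot: [0.127, 0.992, 0.0, 0.0]
wrist_force: [-0.2, -0.1, -0.4]
gripper_width: 0.996
gripper_force: 0.0
```

```bash
python3 - <<'E'
from h import *
p=shot('wrist','w1.png'); s=state()
print(p['xyz']-s['tcp_pos'],p['fovy'],p['cx'],p['cy'],p['R'].round(2))
for z in (0.018,0):
    for uv in [(0,0),(511,0),(511,383),(0,383)]: print(at(p,*uv,z).round(3))
t=models.trace(p,'tray')
np.save('tr.npy',t[0]['pixels']); c=cv2.findContours(t[0]['pixels'].astype(np.uint8),0,1)[0]
c=max(c,key=len);print(len(c),cv2.minAreaRect(c))
E
```

```text
[-0.08488405  0.02818389  0.11850215] 66.31906255160514 252.63709433095832 190.55949406921448 [[ 0.25  0.92  0.3 ]
 [ 0.97 -0.24 -0.08]
 [ 0.    0.31 -0.95]]
[0.309 0.141 0.018]
[0.446 0.663 0.018]
[1.005 0.668 0.018]
[ 0.795 -0.134  0.018]
[0.301 0.13  0.   ]
[0.445 0.677 0.   ]
[1.032 0.683 0.   ]
[ 0.812 -0.16   0.   ]
614 ((239.65133666992188, 189.19580078125), (129.1967315673828, 198.94955444335938), 80.90972137451172)
```

View pics/w1.png

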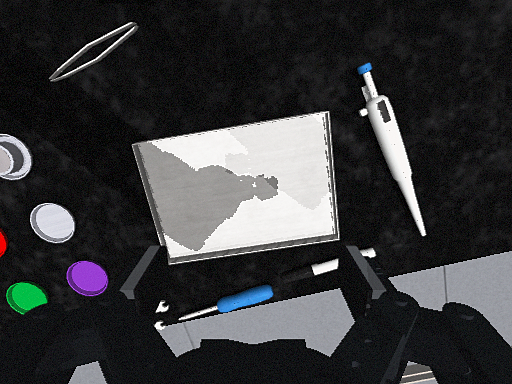

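Emit:
play_rows([
  [[0,-0.062,0],[0,0,0],1],
  [[0,-0.124,0],[0,0,0],1],
  [[0,-0.186,0],[0,0,0],1],
  [[0,-0.248,0],[0,0,0],1],
  [[0,-0.31,0],[0,0,0],1],
])

```text
time: 2.85
tcp_pos: [0.5441, 0.1071, 0.2566]
tool_rot: [0.127, 0.992, 0.0, 0.0]
wrist_force: [0.7, -0.7, -0.2]
gripper_width: 1.002
gripper_force: 0.0
```

```bash
cat >> h.py <<'E'
from scipy.optimize import least_squares
def yawed(pts,x,y,a):
    c,s=np.cos(a),np.sin(a); return np.c_[pts[:,0]*c-pts[:,1]*s+x,pts[:,0]*s+pts[:,1]*c+y,pts[:,2]]
def box(x0,x1,y0,y1,z0,z1): return np.array([[x,y,z] for x in(x0,x1) for y in(y0,y1) for z in(z0,z1)],float)
def cyl(r,z0,z1): 
    t=np.arange(0,2*np.pi,.1); return np.array([[r*np.cos(k),r*np.sin(k),z] for k in t for z in(z0,z1)])
def fit(p,mask,pts,g,yaw=True):
    "silhouette fit of the hull of pts at (x,y,yaw)"
    c=max(cv2.findContours(mask.astype(np.uint8),0,1)[0],key=cv2.contourArea)
    c=cv2.convexHull(c)[:,0].astype(float)
    # dense
    c=np.vstack([np.linspace(a,b,max(2,int(np.hypot(*(b-a)))),endpoint=False) for a,b in zip(c,np.roll(c,-1,0))])
    def f(v):
        h=cv2.convexHull(proj(p,yawed(pts,v[0],v[1],v[2] if yaw else 0)).astype(np.float32))
        return [cv2.pointPolygonTest(h,(float(a),float(b)),True) for a,b in c]
    r=least_squares(f,g if yaw else g[:2],loss='soft_l1',diff_step=1e-4,x_scale=.01 if not yaw else [.01,.01,.05])
    return r.x.round(4),np.abs(r.fun).mean().round(2)
E
python3 - <<'E'
from h import *
p=shot('wrist','w2.png'); t=shot('top')
for q in (p,t):
    for r in models.recognise(q,'dish_b'): print('dish',np.round(r['position'],3),round(r['score'],2),proj(q,r['position']).round())
    for m in models.trace(q,'dish_b'):
        v,u=np.nonzero(m['pixels']); col=q['image'][m['pixels']].mean(0).round()
        g=at(q,u.mean(),v.mean(),.006)
        print(round(m['score'],2),u.mean().round(),v.mean().round(),col,fit(q,m['pixels'],cyl(.03,0,.008),g,False))
    for m in models.trace(q,'fresh_disc')[:2]:
        v,u=np.nonzero(m['pixels']); g=at(q,u.mean(),v.mean(),.018)
        print('disc',round(m['score'],2),u.mean().round(),v.mean().round(),fit(q,m['pixels'],cyl(.02,.010,.020),g,False))
    for m in models.trace(q,'tray')[:1]: print('tray',fit(q,m['pixels'],box(-.085,.085,-.12,.12,0,.018),[.587,.334,0.]))
E
```

```text
dish [ 0.661  0.079 -0.001] 0.96 [255. 242.]
dish [ 0.565 -0.035  0.001] 0.83 [155. 200.]
dish [ 0.451 -0.052  0.002] 0.81 [109. 120.]
dish [0.462 0.065 0.007] 0.73 [202. 104.]
dish [ 0.669 -0.023  0.003] 0.58 [188. 264.]
dish [0.558 0.072 0.004] 0.56 [230. 177.]
0.97 253.0 240.0 [135.  57. 188.] (array([0.6561, 0.077 ]), np.float64(1.59))
0.96 113.0 119.0 [143.  11.   8.] (array([ 0.4526, -0.0468]), np.float64(1.56))
0.88 153.0 198.0 [155.   9.   6.] (array([ 0.5615, -0.0363]), np.float64(0.85))
0.75 186.0 262.0 [  6. 164.  62.] (array([ 0.6652, -0.0252]), np.float64(1.91))
0.62 198.0 105.0 [168. 169. 178.] (array([0.4626, 0.055 ]), np.float64(0.58))
0.58 228.0 179.0 [128. 128. 136.] (array([0.5606, 0.0682]), np.float64(0.78))
disc 0.61 191.0 107.0 (array([0.4621, 0.0527]), np.float64(0.37))
tray (array([ 0.5793,  0.3018, -0.0923]), np.float64(5.31))
dish [ 0.56  -0.037  0.   ] 0.84 [296. 196.]
dish [ 0.664 -0.025  0.003] 0.75 [290. 160.]
dish [ 0.451 -0.048  0.003] 0.71 [302. 234.]
0.88 295.0 195.0 [188.  57.  45.] (array([ 0.5622, -0.0349]), np.float64(0.74))
0.81 290.0 160.0 [ 64. 209. 116.] (array([ 0.6645, -0.0239]), np.float64(1.0))
0.66 300.0 233.0 [186.  55.  44.] (array([ 0.4546, -0.0425]), np.float64(1.13))
tray (array([ 0.5829,  0.3322, -0.1071]), np.float64(2.33))
```

View pics/w2.png

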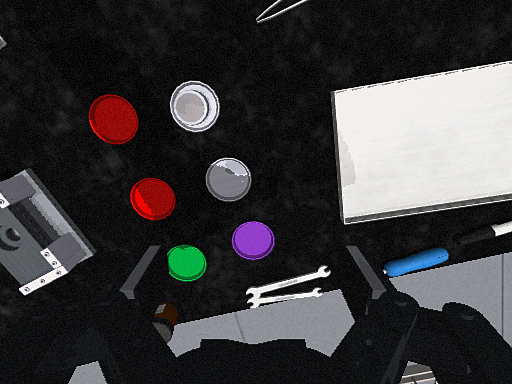

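Emit:
play_rows([
  [[0,-0.062,0],[0,0,0],1],
  [[0,-0.124,0],[0,0,0],1],
  [[0,-0.186,0],[0,0,0],1],
  [[0,-0.248,0],[0,0,0],1],
  [[0,-0.31,0],[0,0,0],1],
])

```text
time: 3.85
tcp_pos: [0.5446, -0.1401, 0.2565]
tool_rot: [0.127, 0.992, 0.0, 0.0]
wrist_force: [0.8, 0.2, -0.4]
gripper_width: 1.001
gripper_force: 0.0
```

```bash
python3 - <<'E'
from h import *
a=cv2.imread('pics/w2.png')[70:290,80:300]; a=cv2.resize(a,(400,400),interpolation=3)
p=shot('wrist','w3.png')
b=cv2.resize(p['image'][:,:,::-1],(768,576),interpolation=3)
cv2.imwrite('pics/c1.png',a); cv2.imwrite('pics/w3big.png',b)
for n in ['large_hole_plate','small_hole_plate','stand','old_disc']:
    for m in models.trace(p,n)[:2]:
        v,u=np.nonzero(m['pixels']);print(n,round(m['score'],2),u.min(),u.max(),v.min(),v.max(),u.mean(),v.mean())
        if n[:5]=='large': np.save('lp.npy',m['pixels']) if m['score']>.5 else 0
        if n=='stand': print(fit(p,m['pixels'],np.vstack([box(-.06,.06,-.03,.042,0,.02),box(.06,.072,-.03,.03,0,.056),box(-.06,-.032,.03,.042,0,.056)]),[.55,-.2,.25]))
E
```

```text
small_hole_plate 0.89 170 212 119 200 190.78002528445006 164.51453855878634
small_hole_plate 0.56 141 243 132 240 192.952 183.5206
stand 0.63 193 262 120 250 228.2615328732292 183.63930257900472
(array([ 0.5522, -0.2027,  0.2665]), np.float64(5.45))
old_disc 0.62 192 206 180 192 199.156462585034 185.70068027210885
```

View pics/c1.png

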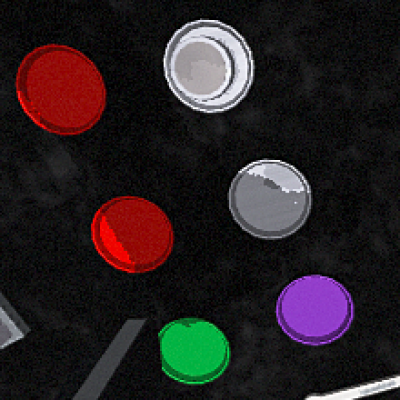

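View pics/w3big.png

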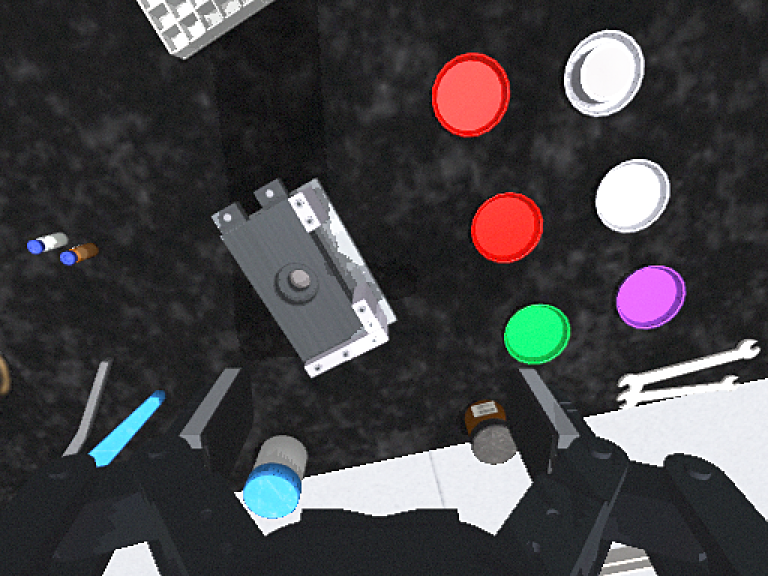

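```bash
python3 - <<'E'
from h import *
p=shot('wrist')
k=1/1.5
for n,(u,v,z) in dict(hole=(297,283,.048),e1=(224,240,.048),e2=(307,364,.048),fe1=(314,377,.056),fe2=(388,342,.056),sf1=(318,180,.056),sf2=(395,320,.0)).items(): print(n,at(p,u*k,v*k,z).round(4))
a=at(p,224*k,240*k,.048);b=at(p,307*k,364*k,.048);print(np.arctan2(*(b-a)[[1,0]]))
a=at(p,314*k,377*k,.056);b=at(p,388*k,342*k,.056);print(np.arctan2(*(b-a)[[1,0]])-np.pi/2)
print(state()['tcp_pos'])
E
```

```text
hole [ 0.5521 -0.2065  0.048 ]
e1 [ 0.5058 -0.2493  0.048 ]
e2 [ 0.6211 -0.2202  0.048 ]
fe1 [ 0.6301 -0.2157  0.056 ]
fe2 [ 0.615  -0.1497  0.056 ]
sf1 [ 0.4812 -0.1666  0.056 ]
sf2 [ 0.621  -0.1435  0.    ]
0.24728468687699667
0.22471982615889585
[ 0.54492139 -0.1371629   0.25604699]
```

Emit:
play_rows([
  [[0.003,-0.028,-0.02],[0,0,0.02],1],
  [[0.006,-0.056,-0.04],[0,0,0.04],1],
  [[0.0094,-0.085,-0.06],[0,0,0.06],1],
  [[0.0094,-0.085,-0.07],[0,0,0.0783],1],
  [[0.0094,-0.085,-0.07],[0,0,0.0783],1],
])

```text
time: 4.65
tcp_pos: [0.5517, -0.2052, 0.1986]
tool_rot: [-0.119, 0.993, 0.001, -0.001]
wrist_force: [0.2, -0.1, 0.0]
gripper_width: 0.995
gripper_force: 0.0
```

```bash
python3 - <<'E'
from h import *
p=shot('wrist','w4.png'); s=state(); print(s['tcp_pos'],Rotation.from_quat(s['tool_rot']).as_matrix().round(3))
cv2.imwrite('pics/w4big.png',cv2.resize(p['image'][:,:,::-1],(768,576),interpolation=3))
import pickle; pickle.dump(p,open('w4.pkl','wb'))
E
```

```text
[ 0.55233699 -0.20490445  0.19960527] [[-0.972 -0.235 -0.001]
 [-0.235  0.972  0.001]
 [ 0.001  0.002 -1.   ]]
```

View pics/w4big.png

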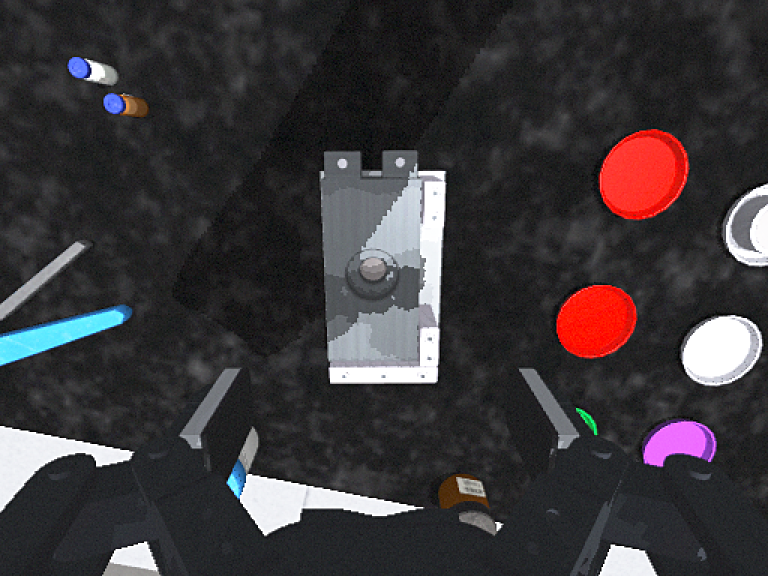

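```bash
python3 - <<'E'
from h import *
import pickle; p=pickle.load(open('w4.pkl','rb'))
k=1/1.5
P={n:at(p,u*k,v*k,z) for n,(u,v,z) in dict(hole=(372.5,272,.048),l1=(321,178,.048),l2=(329,364,.048),r1=(419,178,.048),r2=(421,364,.048),fe1=(331,383,.056),fe2=(437,382,.056),sf1=(444,172,.056)).items()}
for n in P: print(n,P[n].round(4))
d=P['l2']-P['l1'];print(np.arctan2(d[1],d[0]));d=P['r2']-P['r1'];print(np.arctan2(d[1],d[0]));d=P['fe2']-P['fe1'];print(np.arctan2(-d[0],d[1]))
print(((P['l1']+P['l2']+P['r1']+P['r2'])/4).round(4), np.linalg.norm(P['l1']-P['l2']),np.linalg.norm(P['l1']-P['r1']))
# model overlay
x,y,a=.552,-.206,.24
import itertools
def err(v): 
    M=np.array([[-.06,-.03,.048],[.06,-.03,.048],[-.06,.03,.048],[.06,.03,.048],[.072,-.03,.056],[.072,.042,.056],[0,0,.048]])
    U=np.array([[321,178],[329,364],[418,178],[421,364],[331,383],[437,382],[372.5,272]])*k
    return (proj(p,yawed(M,*v))-U).ravel()
r=least_squares(err,[x,y,a]);print(r.x,r.fun.reshape(-1,2).round(1))
E
```

```text
hole [ 0.5509 -0.21    0.048 ]
l1 [ 0.5016 -0.2532  0.048 ]
l2 [ 0.6212 -0.2237  0.048 ]
r1 [ 0.4878 -0.1966  0.048 ]
r2 [ 0.6065 -0.1629  0.048 ]
fe1 [ 0.6304 -0.2195  0.056 ]
fe2 [ 0.613  -0.1507  0.056 ]
sf1 [ 0.4808 -0.1844  0.056 ]
0.24237974036382162
0.277432950042573
0.24827322536377086
[ 0.5543 -0.2091  0.048 ] 0.12318076115090865 0.05825159238846074
[ 0.55340468 -0.2094706   0.25774564] [[-0.9  1.5]
 [ 0.9 -1.7]
 [ 1.7  0.1]
 [-1.5 -2.8]
 [-0.6  0.1]
 [ 0.4 -0.5]
 [-0.   2.6]]
```

Emit:
play_rows([
  [[0.001,-0.005,-0.04],[0,0,0.002],1],
  [[0.001,-0.005,-0.08],[0,0,0.002],1],
  [[0.001,-0.005,-0.12],[0,0,0.002],1],
  [[0.001,-0.005,-0.144],[0,0,0.002],1],
  [[0.001,-0.005,-0.144],[0,0,0.002],1],
])

```text
time: 5.2
tcp_pos: [0.5517, -0.2083, 0.0828]
tool_rot: [-0.125, 0.992, 0.001, -0.002]
wrist_force: [0.3, -0.3, 0.1]
gripper_width: 0.999
gripper_force: 0.0
```

```bash
python3 - <<'E'
from h import *
p=shot('scene'); w=shot('wrist'); 
for i in range(3): s=state(); R=Rotation.from_quat(s['tool_rot']).as_matrix(); print(s['tcp_pos'],np.arctan2(-R[1,0],-R[0,0]),R[2].round(4))
c=proj(p,s['tcp_pos']); u,v=c.astype(int); print(c)
a=p['image'][v-60:v+90,u-100:u+100,::-1]
a=cv2.resize(a,(800,600),interpolation=3)
for d in (0,-.012,-.025):
    for h in (-.0425,.0425,-.057,.057):
        q=proj(p,s['tcp_pos']+R[:,1]*h+[0,0,d]); q=((q-[u-100,v-60])*4).astype(int); cv2.circle(a,tuple(q.tolist()),3,(0,255,0) if d else (0,0,255),-1)
cv2.imwrite('pics/s2.png',a)
E
```

```text
[ 0.55387484 -0.209955    0.08611722] 0.2494947784320105 [-1.1e-03 -1.0e-04 -1.0e+00]
[ 0.55387484 -0.209955    0.08611722] 0.2494947784320105 [-1.1e-03 -1.0e-04 -1.0e+00]
[ 0.55387484 -0.209955    0.08611722] 0.2494947784320105 [-1.1e-03 -1.0e-04 -1.0e+00]
[339.8956729  232.07135895]
```

View pics/s2.png

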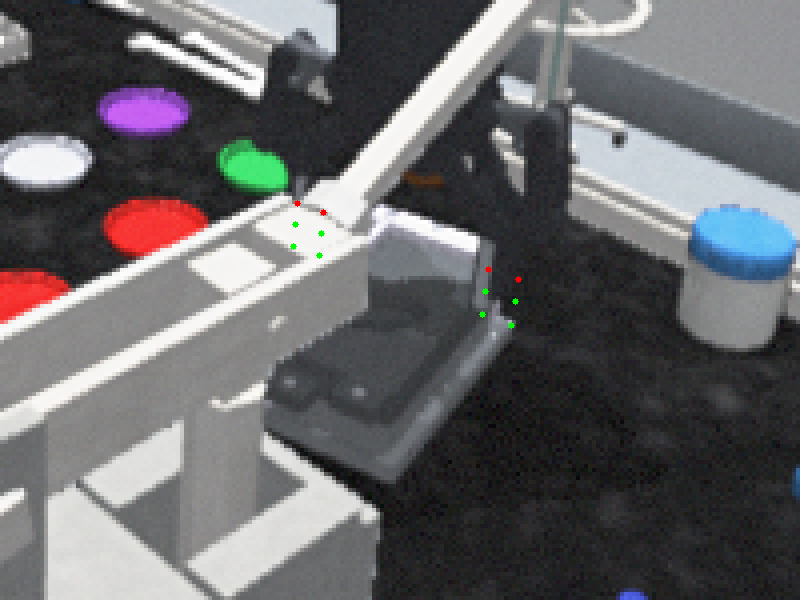

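Emit:
play_rows([
  [[0,0,-0.015],[0,0,0],1],
  [[0,0,-0.03],[0,0,0],1],
  [[0,0,-0.04],[0,0,0],1],
  [[0,0,-0.046],[0,0,0],1],
  [[0,0,-0.046],[0,0,0],1],
], force=40)

```text
time: 5.8
tcp_pos: [0.5521, -0.211, 0.0473]
tool_rot: [-0.124, 0.992, 0.0, -0.001]
wrist_force: [0.8, -1.4, -0.5]
gripper_width: 1.002
gripper_force: 0.0
```

```bash
python3 - <<'E'
from h import *
p=shot('scene'); s=state(); print(s['tcp_pos'],s['wrist_force'])
a=p['image'][190:270,290:390,::-1]
cv2.imwrite('pics/s3.png',cv2.resize(a,(800,640),interpolation=3)[:600])
E
```

```text
[ 0.55251295 -0.21115263  0.04791658] [-0.00853606 -0.09010319 -0.01315948]
```

View pics/s3.png

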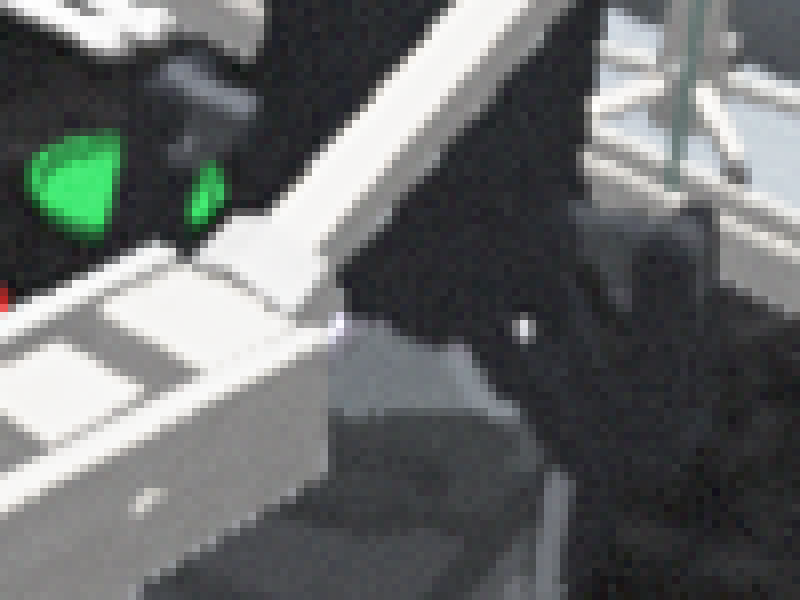

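Emit:
play_rows([
  [[0,0,0],[0,0,0],0.4],
  [[0,0,0],[0,0,0],0.2],
  [[0,0,0],[0,0,0],0],
  [[0,0,0],[0,0,0],-0.5],
  [[0,0,0],[0,0,0],-1],
], force=40)

```text
time: 6.35
tcp_pos: [0.5532, -0.2108, 0.049]
tool_rot: [-0.124, 0.992, 0.0, 0.0]
wrist_force: [-0.2, 2.3, 6.5]
gripper_width: 0.693
gripper_force: 46.0
```

Emit:
play_rows([
  [[0,0,0],[0,0,0],-1],
  [[0,0,0],[0,0,0],-1],
  [[0,0,0.002],[0,0,0],-1],
  [[0,0,0.005],[0,0,0],-1],
  [[0,0,0.01],[0,0,0],-1],
], force=70)

```text
time: 6.85
tcp_pos: [0.5517, -0.2111, 0.0553]
tool_rot: [-0.124, 0.992, 0.0, -0.001]
wrist_force: [0.7, 0.0, -4.6]
gripper_width: 0.688
gripper_force: 75.8
```

```bash
python3 - <<'E'
from h import *
s=state(); print(s['tcp_pos'],s['wrist_force'],s['ft_torque'],s['gripper_width'],s['gripper_force'])
E
```

```text
[ 0.55170706 -0.21114536  0.05534335] [ 0.6620935   0.02896499 -4.6345173 ] [ 0.05562248 -0.06099216 -0.00841252] 0.6884266137138347 75.79139817506075
```

Emit:
play_rows([
  [[0,0,0.04],[0,0,0],-1],
  [[0,0,0.09],[0,0,0],-1],
  [[0.002,0.05,0.12],[0,0,-0.01],-1],
  [[0.004,0.11,0.12],[0,0,-0.02],-1],
  [[0.006,0.17,0.12],[0,0,-0.03],-1],
])

```text
time: 7.35
tcp_pos: [0.5579, -0.0745, 0.1535]
tool_rot: [-0.028, 1.0, 0.0, 0.001]
wrist_force: [1.6, 0.9, -5.0]
gripper_width: 0.683
gripper_force: 78.1
```

Emit:
play_rows([
  [[0.006,0.06,0],[0,0,-0.01],-1],
  [[0.012,0.12,0],[0,0,-0.02],-1],
  [[0.018,0.18,0],[0,0,-0.0256],-1],
  [[0.024,0.24,0],[0,0,-0.0256],-1],
  [[0.024,0.3,0],[0,0,-0.0256],-1],
])

```text
time: 7.85
tcp_pos: [0.5769, 0.1663, 0.1521]
tool_rot: [0.051, 0.999, -0.0, 0.0]
wrist_force: [-0.0, 0.1, -3.5]
gripper_width: 0.682
gripper_force: 78.1
```

```bash
python3 - <<'E'
from h import *
import pickle
p=shot('wrist','w5.png');t=shot('top'); pickle.dump(p,open('w5.pkl','wb'));s=state(); print(s['time'],s['tcp_pos'],s['wrist_force'],s['gripper_width'])
for q in (p,t): print('tray',fit(q,models.trace(q,'tray')[0]['pixels'],box(-.085,.085,-.12,.12,0,.018),[.587,.334,-.1]))
E
```

```text
7.95 [0.57489258 0.17581102 0.15163287] [-1.23751558  0.97759069 -4.0881348 ] 0.6868375663459859
tray (array([ 0.5821,  0.3317, -0.0983]), np.float64(12.78))
tray (array([ 0.5857,  0.3287, -0.0676]), np.float64(5.23))
```

View pics/w5.png

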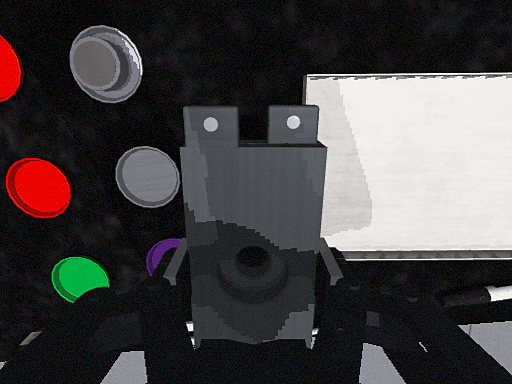

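```bash
python3 - <<'E'
from h import *
import pickle; p=pickle.load(open('w5.pkl','rb'))
a=at(p,305,75,.018);b=at(p,505,73,.018);print(a,b,np.arctan2(-(b-a)[0],(b-a)[1]))
c=yawed(np.array([[.085,.12,0]]),a[0],a[1],-.1);print('ctr',c)
M=box(-.085,.085,-.12,.12,.018,.018)[::2]
print(proj(p,yawed(M,.583,.331,-.1)).round(),proj(p,yawed(M,c[0,0],c[0,1],-.1)).round())
E
```

```text
[0.48692735 0.21675532 0.018     ] [0.50159442 0.37564661 0.018     ] -0.09204800404660816
ctr [[0.58348271 0.32766998 0.        ]]
[[309.  74.]
 [610.  73.]
 [299. 260.]
 [545. 260.]] [[305.  75.]
 [605.  75.]
 [296. 261.]
 [541. 261.]]
```

Emit:
play_rows([
  [[0.005,0.06,0],[0,0,0],-1],
  [[0.01,0.12,0],[0,0,0],-1],
  [[0.019,0.17,0],[0,0,0],-1],
  [[0.019,0.191,-0.02],[0,0,0],-1],
  [[0.019,0.191,-0.06],[0,0,0],-1],
])

```text
time: 8.55
tcp_pos: [0.5935, 0.3217, 0.1062]
tool_rot: [0.049, 0.999, 0.002, 0.002]
wrist_force: [0.4, -0.2, -4.9]
gripper_width: 0.686
gripper_force: 78.2
```

Emit:
play_rows([
  [[0,0,-0.03],[0,0,0],-1],
  [[0,0,-0.06],[0,0,0],-1],
  [[0,0,-0.073],[0,0,0],-1],
  [[0,0,-0.073],[0,0,0],-1],
  [[0,0,-0.073],[0,0,0],-1],
])

```text
time: 9.05
tcp_pos: [0.5929, 0.3169, 0.0468]
tool_rot: [0.051, 0.999, 0.0, 0.001]
wrist_force: [1.1, -0.3, -4.0]
gripper_width: 0.683
gripper_force: 78.1
```

Emit:
play_rows([
  [[0,0,-0.004],[0,0,0],-1],
  [[0,0,-0.008],[0,0,0],-1],
  [[0,0,-0.012],[0,0,0],-1],
  [[0,0,-0.012],[0,0,0],-1],
  [[0,0,-0.012],[0,0,0],-1],
])

```text
time: 9.55
tcp_pos: [0.5919, 0.3177, 0.0363]
tool_rot: [0.05, 0.999, -0.0, -0.0]
wrist_force: [0.4, 0.3, -4.4]
gripper_width: 0.686
gripper_force: 78.2
```

Emit:
play_rows([
  [[0,0,-0.003],[0,0,0],-1],
  [[0,0,-0.006],[0,0,0],-1],
  [[0,0,-0.009],[0,0,0],-1],
  [[0,0,-0.01],[0,0,0],-1],
  [[0,0,-0.01],[0,0,0],-1],
])

```text
time: 10.05
tcp_pos: [0.5919, 0.3175, 0.0281]
tool_rot: [0.05, 0.999, -0.0, -0.0]
wrist_force: [-0.1, 0.2, -5.2]
gripper_width: 0.681
gripper_force: 78.2
```

Emit:
play_rows([
  [[0,0,-0.001],[0,0,0],-1],
  [[0,0,-0.002],[0,0,0],-1],
  [[0,0,-0.003],[0,0,0],-1],
  [[0,0,-0.004],[0,0,0],-1],
  [[0,0,-0.004],[0,0,0],-1],
])

```text
time: 10.55
tcp_pos: [0.5919, 0.3176, 0.025]
tool_rot: [0.05, 0.999, -0.0, -0.0]
wrist_force: [0.8, 0.8, -3.7]
gripper_width: 0.69
gripper_force: 78.2
```

Emit:
play_rows([
  [[0,0,-0.001],[0,0,0],-1],
  [[0,0,-0.002],[0,0,0],-1],
  [[0,0,-0.0025],[0,0,0],-1],
  [[0,0,-0.0025],[0,0,0],-1],
  [[0,0,-0.0025],[0,0,0],-1],
])

```text
time: 11.05
tcp_pos: [0.5921, 0.3177, 0.0232]
tool_rot: [0.05, 0.999, 0.0, 0.0]
wrist_force: [-0.0, 0.3, -4.1]
gripper_width: 0.685
gripper_force: 78.2
```

Emit:
play_rows([
  [[0,0,-0.001],[0,0,0],-1],
  [[0,0,-0.0015],[0,0,0],-1],
  [[0,0,-0.0015],[0,0,0],-1],
  [[0,0,-0.0015],[0,0,0],-1],
  [[0,0,-0.0015],[0,0,0],-1],
])

```text
time: 11.55
tcp_pos: [0.5921, 0.3177, 0.023]
tool_rot: [0.05, 0.999, 0.0, 0.0]
wrist_force: [-5.2, -3.2, 4.9]
gripper_width: 0.689
gripper_force: 79.3
```

Emit:
play_rows([
  [[0,0,0],[0,0,0],0.5],
  [[0,0,0],[0,0,0],0.7],
  [[0,0,0],[0,0,0],1],
  [[0,0,0],[0,0,0],1],
  [[0,0,0.02],[0,0,0],1],
])

```text
time: 12.05
tcp_pos: [0.5903, 0.3168, 0.0359]
tool_rot: [0.05, 0.999, -0.001, -0.002]
wrist_force: [0.1, 0.5, -0.0]
gripper_width: 1.001
gripper_force: 0.0
```

Emit:
play_rows([
  [[0,0,0.05],[0,0,0],1],
  [[0,0,0.1],[0,0,0],1],
  [[0,0,0.15],[0,0,0],1],
  [[0,-0.04,0.18],[0,0,0.01],1],
  [[0,-0.1,0.18],[0,0,0.025],1],
])

```text
time: 12.55
tcp_pos: [0.5939, 0.242, 0.1883]
tool_rot: [-0.033, 0.999, 0.003, 0.005]
wrist_force: [1.5, 0.1, -0.5]
gripper_width: 0.996
gripper_force: 0.0
```

```bash
python3 - <<'E'
from h import *
p=shot('wrist','w6.png'); s=state(); print(s['time'],s['tcp_pos'])
E
```

```text
12.6 [0.59490899 0.22689036 0.18648811]
```

View pics/w6.png

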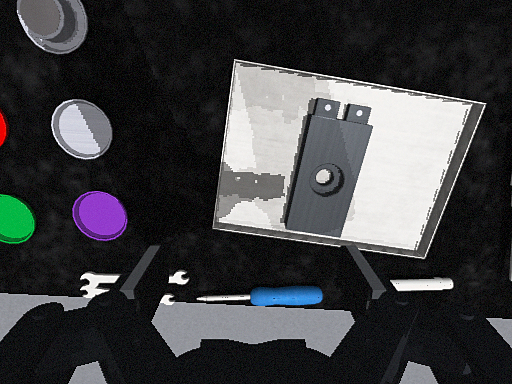

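Emit:
play_rows([
  [[-0.005,-0.055,0.01],[0,0,0.006],1],
  [[-0.01,-0.11,0.01],[0,0,0.012],1],
  [[-0.015,-0.165,0.01],[0,0,0.018],1],
  [[-0.02,-0.22,0.01],[0,0,0.024],1],
  [[-0.025,-0.275,0.01],[0,0,0.0309],1],
])

```text
time: 13.1
tcp_pos: [0.5718, 0.0157, 0.1911]
tool_rot: [-0.125, 0.992, 0.0, 0.001]
wrist_force: [0.2, 0.7, 0.4]
gripper_width: 1.004
gripper_force: 0.0
```

Emit:
play_rows([
  [[-0.006,-0.055,0],[0,0,0],1],
  [[-0.012,-0.11,0],[0,0,0],1],
  [[-0.018,-0.165,0],[0,0,0],1],
  [[-0.024,-0.22,0],[0,0,0],1],
  [[-0.0275,-0.27,0],[0,0,0],1],
])

```text
time: 13.6
tcp_pos: [0.5494, -0.2009, 0.1912]
tool_rot: [-0.124, 0.992, -0.0, 0.001]
wrist_force: [1.6, -0.3, 0.3]
gripper_width: 0.998
gripper_force: 0.0
```

```bash
python3 - <<'E'
from h import *
import pickle
viewer.camera('wrist'); p=shot('wrist'); s=state(); print(s['time'],s['tcp_pos'],s['tool_rot']); pickle.dump(p,open('w7.pkl','wb'))
cv2.imwrite('pics/w7.png',cv2.resize(p['image'][90:280,180:340,::-1],(505,600),interpolation=3))
for m in models.trace(p,'old_disc')[:2]:
    v,u=np.nonzero(m['pixels']); g=at(p,u.mean(),v.mean(),.02); print(m['score'],u.mean(),v.mean(),fit(p,m['pixels'],cyl(.02,.01,.025),g,False))
E
```

```text
13.7 [ 0.54791782 -0.20661908  0.19146843] [-1.19288853e-01  9.92857063e-01 -2.22676478e-03  2.53099118e-04]
0.71 252.90579710144928 181.46376811594203 (array([ 0.5528, -0.21  ]), np.float64(0.59))
```

View pics/w7.png

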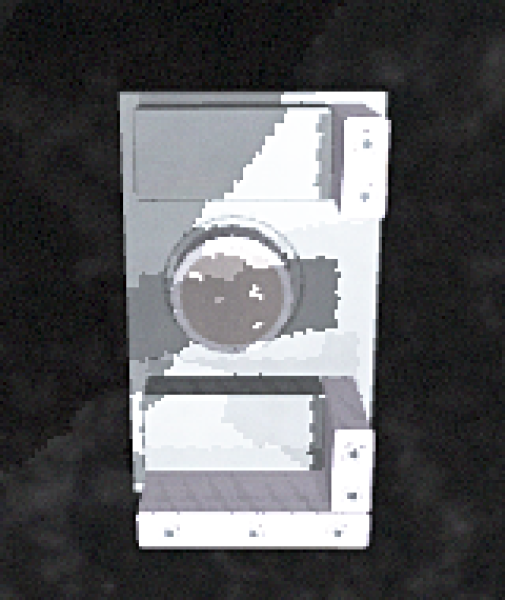

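Emit:
play_rows([
  [[0.006,-0.0043,-0.05],[0,0,0],1],
  [[0.006,-0.0043,-0.1],[0,0,0],1],
  [[0.006,-0.0043,-0.14],[0,0,0],1],
  [[0.006,-0.0043,-0.165],[0,0,0],1],
  [[0.006,-0.0043,-0.165],[0,0,0],1],
])

```text
time: 14.25
tcp_pos: [0.553, -0.1993, 0.0552]
tool_rot: [-0.126, 0.992, 0.001, -0.003]
wrist_force: [0.9, 0.2, -0.3]
gripper_width: 1.007
gripper_force: 0.0
```

```bash
python3 - <<'E'
from h import *
import pickle
for i in range(3): viewer.camera('top')
s=state(); print(s['tcp_pos'],s['tool_rot'])
p=pickle.load(open('w7.pkl','rb'))
f=lambda x,y,z: at(p,180+x*160/505,90+y*190/600,z).round(4)
print('seat',f(233,285,.01),'fence end inner top',f(138,513,.056),f(332,513,.056),'side inner top',f(347,118,.056),f(332,430,.056))
E
```

```text
[ 0.55610672 -0.20136799  0.05954424] [-1.25428655e-01  9.92101949e-01 -2.05446501e-04  1.15462001e-03]
seat [ 0.5537 -0.2088  0.01  ] fence end inner top [ 0.619  -0.2229  0.056 ] [ 0.6045 -0.1647  0.056 ] side inner top [ 0.4882 -0.1932  0.056 ] [ 0.5775 -0.1723  0.056 ]
```

Emit:
play_rows([
  [[-0.004,-0.0108,0],[0,0,0],1],
  [[-0.004,-0.0108,0],[0,0,0],1],
  [[-0.004,-0.0108,0],[0,0,0],1],
  [[-0.004,-0.0108,0],[0,0,0],1],
  [[-0.004,-0.0108,0],[0,0,0],1],
])

```text
time: 14.9
tcp_pos: [0.5517, -0.2102, 0.0581]
tool_rot: [-0.125, 0.992, 0.0, 0.0]
wrist_force: [-0.1, 0.3, 1.1]
gripper_width: 0.998
gripper_force: 0.0
```

Emit:
play_rows([
  [[0,0,-0.008],[0,0,0],1],
  [[0,0,-0.016],[0,0,0],1],
  [[0,0,-0.023],[0,0,0],1],
  [[0,0,-0.023],[0,0,0],1],
  [[0,0,-0.023],[0,0,0],1],
])

```text
time: 15.4
tcp_pos: [0.5513, -0.2104, 0.0391]
tool_rot: [-0.125, 0.992, 0.0, -0.0]
wrist_force: [-0.2, 0.1, 0.4]
gripper_width: 0.996
gripper_force: 0.0
```

Emit:
play_rows([
  [[0.001,0,0],[0,0,0],0.3],
  [[0.001,0,0],[0,0,0],0],
  [[0.001,0,0],[0,0,0],-0.3],
  [[0.001,0,0],[0,0,0],-1],
  [[0.001,0,0],[0,0,0],-1],
], force=30)

```text
time: 15.9
tcp_pos: [0.5527, -0.2105, 0.04]
tool_rot: [-0.125, 0.992, -0.0, 0.0]
wrist_force: [-0.6, -0.4, 3.3]
gripper_width: 0.436
gripper_force: 30.0
```

Emit:
play_rows([
  [[0,0,0],[0,0,0],-1],
  [[0,0,0],[0,0,0],-1],
  [[0,0,0.005],[0,0,0],-1],
  [[0,0,0.015],[0,0,0],-1],
  [[0,0,0.03],[0,0,0],-1],
])

```text
time: 16.4
tcp_pos: [0.5516, -0.2102, 0.0634]
tool_rot: [-0.125, 0.992, 0.0, -0.001]
wrist_force: [0.6, 0.2, -0.2]
gripper_width: 0.432
gripper_force: 30.1
```

Emit:
play_rows([
  [[0,0,0.03],[0,0,0],-1],
  [[0,0,0.06],[0,0,0],-1],
  [[0,0,0.09],[0,0,0],-1],
  [[0,0,0.1],[0,0,0],-1],
  [[0,0,0.1],[0,0,0],-1],
])

```text
time: 16.9
tcp_pos: [0.5533, -0.2108, 0.1452]
tool_rot: [-0.125, 0.992, -0.0, 0.002]
wrist_force: [0.1, -0.6, -1.4]
gripper_width: 0.435
gripper_force: 30.2
```

Emit:
play_rows([
  [[0.002,0.06,0],[0,0,0],-1],
  [[0.004,0.12,0],[0,0,0],-1],
  [[0.006,0.18,0],[0,0,0],-1],
  [[0.008,0.24,0],[0,0,0],-1],
  [[0.0094,0.3,0],[0,0,0],-1],
])

```text
time: 17.4
tcp_pos: [0.5588, 0.0315, 0.1421]
tool_rot: [-0.125, 0.992, 0.0, -0.001]
wrist_force: [0.6, 0.5, -0.0]
gripper_width: 0.432
gripper_force: 30.3
```

Emit:
play_rows([
  [[0,0.03,0],[0,0,0],-1],
  [[0,0.0506,0],[0,0,0],-1],
  [[0,0.0506,0],[0,0,0],-1],
  [[0,0.0506,0],[0,0,0],-1],
  [[0,0.0506,0],[0,0,0],-1],
])

```text
time: 17.9
tcp_pos: [0.5597, 0.068, 0.143]
tool_rot: [-0.124, 0.992, -0.0, -0.0]
wrist_force: [-0.0, -1.0, -0.6]
gripper_width: 0.437
gripper_force: 30.3
```

```bash
python3 - <<'E'
from h import *
viewer.camera('wrist');p=shot('wrist','w8.png'); s=state(); print(s['time'],s['tcp_pos'])
print(proj(p,[s['tcp_pos']-[0,0,.015],[.5605,.070,.008],[.462,.054,.02]]))
for m in models.trace(p,'dish_b'):
    v,u=np.nonzero(m['pixels']); g=at(p,u.mean(),v.mean(),.006)
    print(round(m['score'],2),u.mean().round(),v.mean().round(),p['image'][m['pixels']].mean(0).round(),fit(p,m['pixels'],cyl(.03,0,.008),g,False))
E
```

```text
18.0 [0.55991356 0.06822712 0.14336257]
[[254.22629175 258.23316123]
 [255.4121597  189.06425973]
 [267.26197995  69.5472066 ]]
0.91 137.0 260.0 [  6. 165.  62.] (array([ 0.6655, -0.0253]), np.float64(1.71))
0.9 235.0 291.0 [121.  51. 168.] (array([0.695 , 0.0803]), np.float64(6.67))
0.69 271.0 72.0 [172. 172. 178.] (array([0.4626, 0.0555]), np.float64(0.63))
0.69 254.0 186.0 [133. 134. 141.] (array([0.5612, 0.0688]), np.float64(1.9))
0.62 146.0 28.0 [149.  15.  12.] (array([ 0.4529, -0.045 ]), np.float64(5.5))
```

View pics/w8.png

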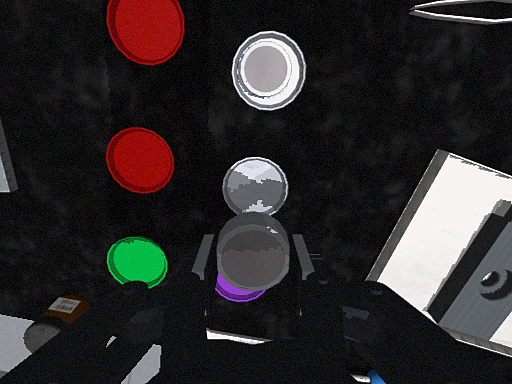

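Emit:
play_rows([
  [[0.001,0.001,-0.04],[0,0,0],-1],
  [[0.001,0.001,-0.08],[0,0,0],-1],
  [[0.001,0.001,-0.11],[0,0,0],-1],
  [[0.001,0.001,-0.128],[0,0,0],-1],
  [[0.001,0.001,-0.128],[0,0,0],-1],
])

```text
time: 18.55
tcp_pos: [0.5593, 0.07, 0.0392]
tool_rot: [-0.125, 0.992, -0.0, -0.002]
wrist_force: [-0.5, -0.1, -0.2]
gripper_width: 0.433
gripper_force: 30.3
```

Emit:
play_rows([
  [[0,0,0],[0,0,0],-1],
  [[0,0,-0.002],[0,0,0],-1],
  [[0,0,-0.004],[0,0,0],-1],
  [[0,0,-0.004],[0,0,0],-1],
  [[0,0,-0.004],[0,0,0],-1],
])

```text
time: 19.05
tcp_pos: [0.561, 0.071, 0.0384]
tool_rot: [-0.125, 0.992, 0.0, 0.0]
wrist_force: [0.1, 0.0, -1.2]
gripper_width: 0.437
gripper_force: 30.3
```

Emit:
play_rows([
  [[0,0,-0.001],[0,0,0],-1],
  [[0,0,-0.002],[0,0,0],-1],
  [[0,0,-0.003],[0,0,0],-1],
  [[0,0,-0.003],[0,0,0],-1],
  [[0,0,-0.003],[0,0,0],-1],
])

```text
time: 19.55
tcp_pos: [0.5607, 0.0708, 0.0355]
tool_rot: [-0.125, 0.992, 0.0, -0.0]
wrist_force: [0.0, -0.8, -0.3]
gripper_width: 0.431
gripper_force: 30.3
```

Emit:
play_rows([
  [[0,0,-0.001],[0,0,0],-1],
  [[0,0,-0.002],[0,0,0],-1],
  [[0,0,-0.002],[0,0,0],-1],
  [[0,0,-0.002],[0,0,0],-1],
  [[0,0,-0.002],[0,0,0],-1],
])

```text
time: 20.05
tcp_pos: [0.5609, 0.0708, 0.035]
tool_rot: [-0.125, 0.992, 0.0, 0.0]
wrist_force: [-2.3, -0.2, 7.2]
gripper_width: 0.436
gripper_force: 30.9
```

Emit:
play_rows([
  [[0,0,0],[0,0,0],0.2],
  [[0,0,0],[0,0,0],0.6],
  [[0,0,0],[0,0,0],1],
  [[0,0,0.01],[0,0,0],1],
  [[0,0,0.03],[0,0,0],1],
])

```text
time: 20.55
tcp_pos: [0.5597, 0.0707, 0.0573]
tool_rot: [-0.125, 0.992, -0.0, -0.001]
wrist_force: [0.0, -0.2, 0.2]
gripper_width: 0.998
gripper_force: 0.0
```

Emit:
play_rows([
  [[0,0,0.05],[0,0,0],1],
  [[0,0,0.1],[0,0,0],1],
  [[-0.04,-0.005,0.12],[0,0,0],1],
  [[-0.08,-0.01,0.12],[0,0,0],1],
  [[-0.123,-0.021,0.12],[0,0,0],1],
])

```text
time: 21.05
tcp_pos: [0.4621, 0.0544, 0.1552]
tool_rot: [-0.125, 0.992, 0.0, 0.001]
wrist_force: [-0.7, 0.1, -0.6]
gripper_width: 1.003
gripper_force: 0.0
```

```bash
python3 - <<'E'
from h import *
for i in range(3): viewer.camera('top')
p=shot('wrist','w9.png'); s=state(); print(s['time'],s['tcp_pos'])
for n in ['fresh_disc','old_disc']:
  for m in models.trace(p,n)[:3]:
    v,u=np.nonzero(m['pixels']); g=at(p,u.mean(),v.mean(),.02)
    print(n,round(m['score'],2),u.mean().round(),v.mean().round(),fit(p,m['pixels'],cyl(.02,.01,.02),g,False))
for m in models.trace(p,'dish_b')[:3]:
    v,u=np.nonzero(m['pixels']); print(u.mean().round(),v.mean().round(),fit(p,m['pixels'],cyl(.03,0,.008),at(p,u.mean(),v.mean(),.006),False))
E
```

```text
21.25 [0.46240263 0.05411814 0.15473308]
fresh_disc 0.58 252.0 186.0 (array([0.4614, 0.0524]), np.float64(0.34))
old_disc 0.67 244.0 279.0 (array([0.5594, 0.0697]), np.float64(0.64))
141.0 245.0 (array([ 0.5628, -0.0359]), np.float64(3.76))
150.0 148.0 (array([ 0.4528, -0.0458]), np.float64(1.23))
234.0 333.0 (array([0.6184, 0.0782]), np.float64(6.84))
```

View pics/w9.png

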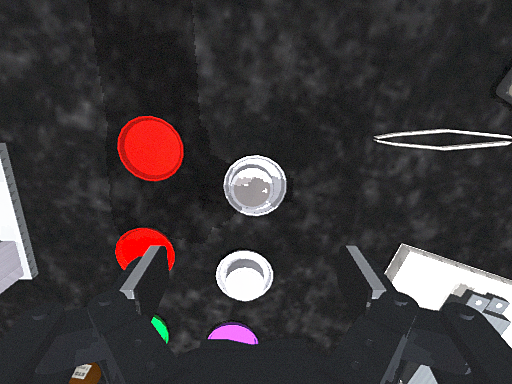

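Emit:
play_rows([
  [[-0.001,-0.002,-0.04],[0,0,0],1],
  [[-0.001,-0.002,-0.08],[0,0,0],1],
  [[-0.001,-0.002,-0.12],[0,0,0],1],
  [[-0.001,-0.002,-0.147],[0,0,0],1],
  [[-0.001,-0.002,-0.147],[0,0,0],1],
])

```text
time: 21.9
tcp_pos: [0.4597, 0.0519, 0.0334]
tool_rot: [-0.125, 0.992, -0.001, -0.003]
wrist_force: [-0.0, -0.7, -0.7]
gripper_width: 1.0
gripper_force: 0.0
```

Emit:
play_rows([
  [[0,0,0],[0,0,0],0.6],
  [[0,0,0],[0,0,0],0.2],
  [[0,0,0],[0,0,0],0],
  [[0,0,0],[0,0,0],-1],
  [[0,0,0],[0,0,0],-1],
])

```text
time: 22.4
tcp_pos: [0.4627, 0.0527, 0.0379]
tool_rot: [-0.125, 0.992, 0.0, 0.001]
wrist_force: [-1.1, -0.6, 6.2]
gripper_width: 0.432
gripper_force: 29.5
```

```bash
python3 - <<'E'
from h import *
for i in range(2): viewer.camera('top'); s=state(); print(s['tcp_pos'],s['wrist_force'],s['gripper_width'],s['gripper_force'])
E
```

```text
[0.46269182 0.05273272 0.03786289] [-1.06405012 -0.11382714  5.59368175] 0.43053576517603764 29.492884576320648
[0.46271397 0.05272264 0.03786861] [-0.81914715 -0.01340416  5.19527117] 0.4313818407734959 29.49166238307953
```

Emit:
play_rows([
  [[0,0,0.01],[0,0,0],-1],
  [[0,0,0.04],[0,0,0],-1],
  [[0,0,0.09],[0,0,0],-1],
  [[0,0,0.14],[0,0,0],-1],
  [[0.02,-0.05,0.14],[0,0,0],-1],
])

```text
time: 23.0
tcp_pos: [0.4805, 0.0179, 0.1544]
tool_rot: [-0.13, 0.992, 0.002, 0.005]
wrist_force: [1.5, -0.3, -0.4]
gripper_width: 0.429
gripper_force: 30.3
```

Emit:
play_rows([
  [[0.02,-0.056,0],[0,0,0],-1],
  [[0.04,-0.112,0],[0,0,0],-1],
  [[0.06,-0.168,0],[0,0,0],-1],
  [[0.08,-0.224,0],[0,0,0],-1],
  [[0.0948,-0.2778,0],[0,0,0],-1],
])

```text
time: 23.5
tcp_pos: [0.5542, -0.2115, 0.1492]
tool_rot: [-0.125, 0.992, -0.0, 0.001]
wrist_force: [0.9, 0.4, -0.3]
gripper_width: 0.433
gripper_force: 30.3
```

```bash
python3 - <<'E'
from h import *
for i in range(4): viewer.camera('top'); 
s=state(); p=shot('wrist','w10.png'); print(s['time'],s['tcp_pos'],s['tool_rot'],s['gripper_width'])
z=s['tcp_pos'][2]-.0359
for m in models.trace(p,'fresh_disc')[:3]:
    v,u=np.nonzero(m['pixels']); g=at(p,u.mean(),v.mean(),z+.01)
    print(round(m['score'],2),u.mean().round(),v.mean().round(),u.min(),u.max(),v.min(),v.max(),fit(p,m['pixels'],cyl(.02,z,z+.018),g,False))
E
```

```text
23.7 [ 0.55291035 -0.21111598  0.14857785] [-1.23514208e-01  9.92342782e-01 -5.35870568e-05 -2.02617433e-04] 0.4305146385677572
0.73 253.0 247.0 217 288 207 285 (array([ 0.5526, -0.2119]), np.float64(1.24))
```

Emit:
play_rows([
  [[0.001,0.002,-0.04],[0,0,0],-1],
  [[0.001,0.002,-0.08],[0,0,0],-1],
  [[0.001,0.002,-0.11],[0,0,0],-1],
  [[0.001,0.002,-0.123],[0,0,0],-1],
  [[0.001,0.002,-0.123],[0,0,0],-1],
])

```text
time: 24.3
tcp_pos: [0.5534, -0.2063, 0.0488]
tool_rot: [-0.126, 0.992, 0.001, -0.001]
wrist_force: [0.0, -0.2, 0.3]
gripper_width: 0.432
gripper_force: 30.3
```

Emit:
play_rows([
  [[0,0,0],[0,0,0],-1],
  [[0,0,-0.002],[0,0,0],-1],
  [[0,0,-0.004],[0,0,0],-1],
  [[0,0,-0.005],[0,0,0],-1],
  [[0,0,-0.005],[0,0,0],-1],
])

```text
time: 24.8
tcp_pos: [0.5542, -0.2082, 0.0462]
tool_rot: [-0.125, 0.992, 0.0, 0.0]
wrist_force: [-1.3, -0.1, -0.5]
gripper_width: 0.431
gripper_force: 30.3
```

Emit:
play_rows([
  [[-0.0005,-0.001,-0.001],[0,0,0],-1],
  [[-0.0005,-0.001,-0.002],[0,0,0],-1],
  [[-0.0005,-0.001,-0.003],[0,0,0],-1],
  [[-0.0005,-0.001,-0.003],[0,0,0],-1],
  [[-0.0005,-0.001,-0.003],[0,0,0],-1],
])

```text
time: 25.3
tcp_pos: [0.5538, -0.209, 0.0435]
tool_rot: [-0.125, 0.992, 0.0, -0.0]
wrist_force: [0.5, 0.1, -1.3]
gripper_width: 0.433
gripper_force: 30.3
```

Emit:
play_rows([
  [[0,0,-0.001],[0,0,0],-1],
  [[0,0,-0.0015],[0,0,0],-1],
  [[0,0,-0.0015],[0,0,0],-1],
  [[0,0,-0.0015],[0,0,0],-1],
  [[0,0,-0.0015],[0,0,0],-1],
])

```text
time: 25.8
tcp_pos: [0.5539, -0.209, 0.0429]
tool_rot: [-0.125, 0.992, 0.0, 0.0]
wrist_force: [-2.2, 1.6, 5.3]
gripper_width: 0.429
gripper_force: 30.9
```

Emit:
play_rows([
  [[0,0,0],[0,0,0],0.2],
  [[0,0,0],[0,0,0],0.6],
  [[0,0,0],[0,0,0],1],
  [[0,0,0.01],[0,0,0],1],
  [[0,0,0.04],[0,0,0],1],
])

```text
time: 26.3
tcp_pos: [0.552, -0.2083, 0.0728]
tool_rot: [-0.125, 0.992, 0.001, -0.002]
wrist_force: [-0.1, -0.1, -0.5]
gripper_width: 0.999
gripper_force: 0.0
```

Emit:
play_rows([
  [[0,0,0.05],[0,0,0],1],
  [[0,0,0.1],[0,0,0],1],
  [[0,0,0.14],[0,0,0],1],
  [[0,0,0.14],[0,0,0],1],
  [[0,0,0.14],[0,0,0],1],
])

```text
time: 26.8
tcp_pos: [0.5542, -0.2091, 0.1875]
tool_rot: [-0.125, 0.992, -0.0, 0.001]
wrist_force: [-0.0, 0.2, -0.3]
gripper_width: 1.002
gripper_force: 0.0
```

```bash
python3 - <<'E'
from h import *
viewer.camera('top'); s=state(); p=shot('wrist','w11.png'); print(s['time'],s['tcp_pos'])
for m in models.trace(p,'fresh_disc')[:3]:
    v,u=np.nonzero(m['pixels']); g=at(p,u.mean(),v.mean(),.02)
    print(round(m['score'],2),u.mean().round(),v.mean().round(),fit(p,m['pixels'],cyl(.02,.01,.025),g,False))
# stand end-fence/side fence bright tops via current view: fit stand to plate
for m in models.trace(p,'stand')[:1]:
    v,u=np.nonzero(m['pixels']);print(m['score'],u.min(),u.max(),v.min(),v.max())
    print(fit(p,m['pixels'],np.vstack([box(-.06,.072,-.03,.042,0,.01),box(.06,.072,-.03,.042,0,.056),box(-.06,-.032,.03,.042,0,.056)]),[.553,-.209,.25]))
E
```

```text
26.85 [ 0.55344104 -0.20876275  0.18608586]
0.61 252.0 177.0 (array([ 0.5528, -0.2102]), np.float64(0.79))
0.87 217 303 113 260
(array([ 0.5518, -0.2108,  0.255 ]), np.float64(1.34))
```

Emit:
play_rows([
  [[0.005,0.06,0],[0,0,-0.011],1],
  [[0.01,0.12,0],[0,0,-0.022],1],
  [[0.015,0.18,0],[0,0,-0.033],1],
  [[0.02,0.24,0],[0,0,-0.044],1],
  [[0.025,0.3,0],[0,0,-0.0556],1],
])

```text
time: 27.5
tcp_pos: [0.5731, 0.0328, 0.1853]
tool_rot: [0.051, 0.999, -0.0, -0.001]
wrist_force: [0.6, -0.6, -0.3]
gripper_width: 1.001
gripper_force: 0.0
```

Emit:
play_rows([
  [[0.005,0.06,0],[0,0,0],1],
  [[0.01,0.12,0],[0,0,0],1],
  [[0.015,0.18,0],[0,0,0],1],
  [[0.02,0.24,0],[0,0,0],1],
  [[0.023,0.3,0],[0,0,0],1],
])

```text
time: 28.0
tcp_pos: [0.5916, 0.2726, 0.1849]
tool_rot: [0.049, 0.999, -0.001, -0.001]
wrist_force: [-0.3, -0.1, 0.5]
gripper_width: 1.001
gripper_force: 0.0
```

Emit:
play_rows([
  [[0,0.04,0],[0,0,0],1],
  [[0,0.058,0],[0,0,0],1],
  [[0,0.058,-0.04],[0,0,0],1],
  [[0,0.058,-0.08],[0,0,0],1],
  [[0,0.058,-0.1],[0,0,0],1],
])

```text
time: 28.5
tcp_pos: [0.5907, 0.3146, 0.1025]
tool_rot: [0.05, 0.999, -0.002, -0.002]
wrist_force: [0.9, -0.4, -0.9]
gripper_width: 1.002
gripper_force: 0.0
```

```bash
python3 - <<'E'
from h import *
for i in range(4): viewer.camera('top')
s=state(); p=shot('wrist'); R=Rotation.from_quat(s['tool_rot']).as_matrix(); print(s['time'],s['tcp_pos'],np.arctan2(-R[1,0],-R[0,0]))
for m in models.trace(p,'large_hole_plate')[:2]:
    v,u=np.nonzero(m['pixels']); print(m['score'],u.min(),u.max(),v.min(),v.max(),fit(p,m['pixels'],np.vstack([box(-.06,.06,-.03,.03,.002,.022),box(-.076,-.06,-.028,-.006,.012,.022)]),[.592,.3177,-.1]))
E
```

```text
28.7 [0.59284705 0.3165671  0.10698253] -0.09997542549471417
0.64 211 298 100 277 (array([ 0.593 ,  0.3169, -0.1046]), np.float64(0.36))
```

Emit:
play_rows([
  [[0,0.001,-0.04],[0,0,0],1],
  [[0,0.001,-0.08],[0,0,0],1],
  [[0,0.001,-0.095],[0,0,0],1],
  [[0,0.001,-0.102],[0,0,0],1],
  [[0,0.001,-0.102],[0,0,0],1],
])

```text
time: 29.3
tcp_pos: [0.5927, 0.3184, 0.0255]
tool_rot: [0.049, 0.999, 0.0, 0.0]
wrist_force: [0.0, 0.7, -0.4]
gripper_width: 1.002
gripper_force: 0.0
```

Emit:
play_rows([
  [[0,0,0],[0,0,0],1],
  [[0,0,0],[0,0,0],0.8],
  [[0,0,0],[0,0,0],0.6],
  [[0,0,0],[0,0,0],0.4],
  [[0,0,0],[0,0,0],0.2],
], force=40)

```text
time: 29.8
tcp_pos: [0.5927, 0.3182, 0.0258]
tool_rot: [0.049, 0.999, 0.0, 0.0]
wrist_force: [-1.2, -1.4, 4.5]
gripper_width: 0.692
gripper_force: 45.8
```

Emit:
play_rows([
  [[0,0,0],[0,0,0],-1],
  [[0,0,0],[0,0,0],-1],
  [[0,0,0],[0,0,0],-1],
  [[0,0,0],[0,0,0],-1],
  [[0,0,0],[0,0,0],-1],
], force=70)

```text
time: 30.3
tcp_pos: [0.5928, 0.3183, 0.0261]
tool_rot: [0.049, 0.999, 0.0, 0.001]
wrist_force: [-1.7, -0.5, 6.9]
gripper_width: 0.685
gripper_force: 77.1
```

Emit:
play_rows([
  [[0,0,0.003],[0,0,0],-1],
  [[0,0,0.008],[0,0,0],-1],
  [[0,0,0.015],[0,0,0],-1],
  [[0,0,0.02],[0,0,0],-1],
  [[0,0,0.02],[0,0,0],-1],
])

```text
time: 30.8
tcp_pos: [0.5926, 0.3185, 0.0415]
tool_rot: [0.049, 0.999, 0.0, 0.001]
wrist_force: [1.2, 0.9, -4.2]
gripper_width: 0.678
gripper_force: 75.8
```

Emit:
play_rows([
  [[0,0,0],[0,0,0],-1],
  [[0,0,0],[0,0,0],-1],
  [[0,0,0],[0,0,0],-1],
  [[0,0,0],[0,0,0],-1],
  [[0,0,0],[0,0,0],-1],
])

```text
time: 31.3
tcp_pos: [0.5921, 0.3182, 0.0406]
tool_rot: [0.049, 0.999, -0.0, -0.0]
wrist_force: [1.0, 0.5, -4.3]
gripper_width: 0.688
gripper_force: 75.8
```

Emit:
play_rows([
  [[0,0,0.04],[0,0,0],-1],
  [[0,0,0.09],[0,0,0],-1],
  [[0,0,0.137],[0,0,0],-1],
  [[-0.004,-0.05,0.137],[0,0,0.008],-1],
  [[-0.008,-0.105,0.137],[0,0,0.016],-1],
])

```text
time: 31.8
tcp_pos: [0.5862, 0.2361, 0.1523]
tool_rot: [-0.004, 1.0, 0.001, 0.002]
wrist_force: [1.1, -2.0, -4.9]
gripper_width: 0.684
gripper_force: 77.9
```

Emit:
play_rows([
  [[-0.005,-0.058,0],[0,0,0.01],-1],
  [[-0.01,-0.116,0],[0,0,0.02],-1],
  [[-0.015,-0.174,0],[0,0,0.03],-1],
  [[-0.02,-0.232,0],[0,0,0.0394],-1],
  [[-0.025,-0.29,0],[0,0,0.0394],-1],
])

```text
time: 32.3
tcp_pos: [0.5653, 0.0003, 0.1507]
tool_rot: [-0.125, 0.992, 0.0, 0.0]
wrist_force: [0.1, -0.4, -3.4]
gripper_width: 0.679
gripper_force: 77.9
```

Emit:
play_rows([
  [[-0.005,-0.058,0],[0,0,0],-1],
  [[-0.01,-0.116,0],[0,0,0],-1],
  [[-0.0145,-0.174,0],[0,0,0],-1],
  [[-0.0176,-0.22,0],[0,0,0],-1],
  [[-0.0176,-0.265,0],[0,0,0],-1],
])

```text
time: 32.8
tcp_pos: [0.5509, -0.212, 0.1507]
tool_rot: [-0.124, 0.992, 0.0, 0.0]
wrist_force: [0.2, 0.1, -4.2]
gripper_width: 0.683
gripper_force: 77.9
```

```bash
python3 - <<'E'
from h import *
for i in range(5): viewer.camera('top')
s=state(); p=shot('wrist','w12.png'); R=Rotation.from_quat(s['tool_rot']).as_matrix(); print(s['time'],s['tcp_pos'],np.arctan2(-R[1,0],-R[0,0]),s['wrist_force'])
z=s['tcp_pos'][2]-.024
for n,M in dict(large_hole_plate=np.vstack([box(-.06,.06,-.03,.03,z+.01,z+.02),box(-.076,-.06,-.028,-.006,z+.01,z+.02)])).items():
  for m in models.trace(p,n)[:2]:
    v,u=np.nonzero(m['pixels']); print(n,m['score'],u.min(),u.max(),v.min(),v.max(),fit(p,m['pixels'],M,[.552,-.21,.25]))
E
```

```text
33.05 [ 0.55165781 -0.20942101  0.15027631] 0.24891924372299293 [-0.0094061   1.05580306 -5.23773641]
large_hole_plate 0.71 182 324 103 345 (array([ 0.5519, -0.21  ,  0.2433]), np.float64(3.2))
```

Emit:
play_rows([
  [[0.0006,-0.002,-0.03],[0,0,0],-1],
  [[0.0006,-0.002,-0.06],[0,0,0],-1],
  [[0.0006,-0.002,-0.08],[0,0,0],-1],
  [[0.0006,-0.002,-0.08],[0,0,0],-1],
  [[0.0006,-0.002,-0.08],[0,0,0],-1],
])

```text
time: 33.65
tcp_pos: [0.5525, -0.2109, 0.0866]
tool_rot: [-0.125, 0.992, 0.0, 0.0]
wrist_force: [1.3, 0.1, -4.2]
gripper_width: 0.682
gripper_force: 77.9
```

Emit:
play_rows([
  [[0,0,0],[0,0,0],-1],
  [[0,0,0],[0,0,0],-1],
  [[0,0,0],[0,0,0],-1],
  [[0,0,0],[0,0,0],-1],
  [[0,0,0],[0,0,0],-1],
])

```text
time: 34.15
tcp_pos: [0.5522, -0.2114, 0.0866]
tool_rot: [-0.124, 0.992, 0.0, 0.0]
wrist_force: [0.5, 0.6, -4.7]
gripper_width: 0.68
gripper_force: 77.9
```

```bash
python3 - <<'E'
from h import *
s=state(); R=Rotation.from_quat(s['tool_rot']).as_matrix(); print(s['time'],s['tcp_pos'],np.arctan2(-R[1,0],-R[0,0]),s['wrist_force'])
E
```

```text
34.15 [ 0.55224685 -0.21142191  0.08659443] 0.249317634523055 [ 0.54150722  0.55626729 -4.69845182]
```

Emit:
play_rows([
  [[0,0.0003,-0.008],[0,0,0],-1],
  [[0,0.0003,-0.016],[0,0,0],-1],
  [[0,0.0003,-0.024],[0,0,0],-1],
  [[0,0.0003,-0.024],[0,0,0],-1],
  [[0,0.0003,-0.024],[0,0,0],-1],
])

```text
time: 34.65
tcp_pos: [0.5519, -0.2111, 0.0667]
tool_rot: [-0.124, 0.992, 0.0, -0.0]
wrist_force: [-0.7, 0.1, -3.6]
gripper_width: 0.681
gripper_force: 77.9
```

Emit:
play_rows([
  [[0,0,-0.005],[0,0,0],-1],
  [[0,0,-0.01],[0,0,0],-1],
  [[0,0,-0.015],[0,0,0],-1],
  [[0,0,-0.015],[0,0,0],-1],
  [[0,0,-0.015],[0,0,0],-1],
])

```text
time: 35.15
tcp_pos: [0.5521, -0.2111, 0.055]
tool_rot: [-0.124, 0.992, 0.0, -0.0]
wrist_force: [1.1, 0.1, -4.1]
gripper_width: 0.683
gripper_force: 77.9
```

No fence contact. Lowering the last millimetres.

Emit:
play_rows([
  [[0,0,-0.001],[0,0,0],-1],
  [[0,0,-0.002],[0,0,0],-1],
  [[0,0,-0.0025],[0,0,0],-1],
  [[0,0,-0.0025],[0,0,0],-1],
  [[0,0,-0.0025],[0,0,0],-1],
])

```text
time: 35.65
tcp_pos: [0.5522, -0.2111, 0.0532]
tool_rot: [-0.124, 0.992, 0.0, 0.0]
wrist_force: [0.2, -0.5, -4.7]
gripper_width: 0.684
gripper_force: 77.9
```

Emit:
play_rows([
  [[0,0,-0.001],[0,0,0],-1],
  [[0,0,-0.0015],[0,0,0],-1],
  [[0,0,-0.0015],[0,0,0],-1],
  [[0,0,-0.0015],[0,0,0],-1],
  [[0,0,-0.0015],[0,0,0],-1],
])

```text
time: 36.15
tcp_pos: [0.5523, -0.2112, 0.0523]
tool_rot: [-0.124, 0.992, 0.0, 0.0]
wrist_force: [-1.5, 0.5, 1.9]
gripper_width: 0.683
gripper_force: 78.5
```

Emit:
play_rows([
  [[0.0006,0.0002,0],[0,0,0],-1],
  [[0.0012,0.0003,0],[0,0,0],-1],
  [[0.0018,0.0004,0],[0,0,0],-1],
  [[0.0018,0.0004,0],[0,0,0],-1],
  [[0.0018,0.0004,0],[0,0,0],-1],
])

```text
time: 36.65
tcp_pos: [0.5527, -0.2113, 0.0523]
tool_rot: [-0.124, 0.992, 0.0, -0.001]
wrist_force: [-6.5, 1.1, 5.5]
gripper_width: 0.682
gripper_force: 79.2
```

Emit:
play_rows([
  [[-0.0002,0.0006,0],[0,0,0],-1],
  [[-0.0003,0.0012,0],[0,0,0],-1],
  [[-0.0003,0.0012,0],[0,0,0],-1],
  [[-0.0003,0.0012,0],[0,0,0],-1],
  [[-0.0003,0.0012,0],[0,0,0],-1],
])

```text
time: 37.15
tcp_pos: [0.5527, -0.2112, 0.0523]
tool_rot: [-0.124, 0.992, -0.0, -0.0]
wrist_force: [-5.1, -1.3, 4.1]
gripper_width: 0.683
gripper_force: 79.0
```

Emit:
play_rows([
  [[0.001,0.0002,0],[0,0,0],-1],
  [[0.002,0.0005,0],[0,0,0],-1],
  [[0.002,0.0005,0],[0,0,0],-1],
  [[0.002,0.0005,0],[0,0,0],-1],
  [[0.002,0.0005,0],[0,0,0],-1],
])

```text
time: 37.65
tcp_pos: [0.554, -0.2109, 0.0523]
tool_rot: [-0.124, 0.992, -0.0, -0.001]
wrist_force: [-5.4, -1.3, 6.1]
gripper_width: 0.685
gripper_force: 79.1
```

Emit:
play_rows([
  [[-0.0002,0.001,0],[0,0,0],-1],
  [[-0.0004,0.002,0],[0,0,0],-1],
  [[-0.0004,0.002,0],[0,0,0],-1],
  [[-0.0004,0.002,0],[0,0,0],-1],
  [[-0.0004,0.002,0],[0,0,0],-1],
])

```text
time: 38.15
tcp_pos: [0.5539, -0.2107, 0.0524]
tool_rot: [-0.123, 0.992, -0.002, -0.0]
wrist_force: [-5.0, -4.3, 2.8]
gripper_width: 0.682
gripper_force: 78.9
```

Emit:
play_rows([
  [[0.001,0.0002,0],[0,0,0],-1],
  [[0.002,0.0005,0],[0,0,0],-1],
  [[0.002,0.0005,0],[0,0,0],-1],
  [[0.002,0.0005,0],[0,0,0],-1],
  [[0.002,0.0005,0],[0,0,0],-1],
])

```text
time: 38.65
tcp_pos: [0.554, -0.2107, 0.0523]
tool_rot: [-0.123, 0.992, -0.001, -0.002]
wrist_force: [-8.5, -4.8, 7.0]
gripper_width: 0.684
gripper_force: 79.3
```

Emit:
play_rows([
  [[-0.0003,0.001,0],[0,0,0],-1],
  [[-0.0003,0.0015,0],[0,0,0],-1],
  [[-0.0003,0.0015,0],[0,0,0],-1],
  [[-0.0003,0.0015,0],[0,0,0],-1],
  [[-0.0003,0.0015,0],[0,0,0],-1],
])

```text
time: 39.15
tcp_pos: [0.554, -0.2106, 0.0524]
tool_rot: [-0.123, 0.992, -0.002, -0.001]
wrist_force: [-7.2, -6.0, 4.4]
gripper_width: 0.68
gripper_force: 79.1
```

Emit:
play_rows([
  [[-0.002,-0.003,0],[0,0,0],-1],
  [[-0.002,-0.003,0],[0,0,0],-1],
  [[-0.002,-0.003,0],[0,0,0],0.45],
  [[-0.002,-0.003,0],[0,0,0],0.6],
  [[-0.002,-0.003,0],[0,0,0],1],
])

```text
time: 39.65
tcp_pos: [0.5554, -0.2075, 0.0519]
tool_rot: [-0.125, 0.992, 0.0, 0.001]
wrist_force: [-0.4, -0.1, -1.0]
gripper_width: 0.946
gripper_force: 0.0
```

Emit:
play_rows([
  [[0,0,0],[0,0,0],1],
  [[0,0,0],[0,0,0],1],
  [[0,0,0.02],[0,0,0],1],
  [[0,0,0.06],[0,0,0],1],
  [[0,0,0.1],[0,0,0],1],
])

```text
time: 40.15
tcp_pos: [0.5542, -0.2087, 0.1335]
tool_rot: [-0.124, 0.992, 0.0, -0.0]
wrist_force: [0.6, -0.3, -0.1]
gripper_width: 1.0
gripper_force: 0.0
```

Emit:
play_rows([
  [[0,0,0.04],[0,0,0],1],
  [[0,0,0.07],[0,0,0],1],
  [[0,0,0.07],[0,0,0],1],
  [[0,0,0.07],[0,0,0],1],
  [[0,0,0.07],[0,0,0],1],
])

```text
time: 40.65
tcp_pos: [0.5538, -0.2083, 0.1873]
tool_rot: [-0.124, 0.992, 0.0, -0.001]
wrist_force: [0.0, -0.1, -0.4]
gripper_width: 1.004
gripper_force: 0.0
```

```bash
python3 - <<'E'
from h import *
viewer.camera('top'); s=state(); p=shot('wrist','w13.png'); t=shot('top','t13.png'); print(s['time'],s['tcp_pos'],s['wrist_force'])
S=np.vstack([box(-.06,.072,-.03,.042,0,.01),box(.06,.072,-.03,.042,0,.056),box(-.06,-.032,.03,.042,0,.056)])
L=np.vstack([box(-.06,.06,-.03,.03,.038,.048),box(-.076,-.06,-.028,-.006,.038,.048)])
for n,M in dict(large_hole_plate=L,small_hole_plate=np.vstack([box(-.06,.06,-.03,.03,.028,.038),box(-.076,-.06,.006,.028,.028,.038)]),stand=S).items():
  for m in models.trace(p,n)[:2]:
    v,u=np.nonzero(m['pixels']); print(n,round(m['score'],2),u.min(),u.max(),v.min(),v.max(),fit(p,m['pixels'],M,[.5535,-.21,.25]))
for n in ['old_disc','fresh_disc','dish_b','amber_jar']:
  for q in (p,t): print(n,[(r['position'].round(3) if hasattr(r['position'],'round') else r['position'],round(r['score'],2)) for r in models.recognise(q,n)[:3]])
# hole dark-ellipse vs predicted
print(proj(p,yawed(np.array([[0,0,.048],[-.07,-.017,.048],[-.07,.017,.038]]),.5535,-.2095,.25)))
E
```

```text
40.7 [ 0.55368131 -0.2083471   0.18692553] [-0.32764767  0.00468338  0.00910558]
large_hole_plate 0.76 215 285 99 246 (array([ 0.5545, -0.2109,  0.2461]), np.float64(0.56))
small_hole_plate 0.72 492 511 131 181 (array([0.536 , 0.0109, 0.3988]), np.float64(5.43))
small_hole_plate 0.6 233 282 100 199 (array([ 0.5106, -0.2401,  0.9532]), np.float64(7.21))
stand 0.91 220 304 112 260 (array([ 0.5533, -0.2076,  0.2485]), np.float64(7.76))
old_disc [([0.5637, 0.065, 0.0196], 0.66)]
old_disc [([0.5617, 0.0674, 0.017], 0.63), ([0.5669, -0.1756, 0.0155], 0.32)]
fresh_disc [([0.554, -0.2075, 0.0269], 0.46)]
fresh_disc []
dish_b [([0.4691, 0.0429, 0.0083], 0.95), ([0.6475, 0.0769, 0.0012], 0.89), ([0.5612, -0.0312, 0.0027], 0.89)]
dish_b [([0.5593, -0.0343, 0.0017], 0.89), ([0.4641, 0.0533, -0.0008], 0.84), ([0.6525, 0.0787, 0.0038], 0.83)]
amber_jar []
amber_jar [([0.7375, -0.0857, 0.0418], 0.76), ([0.5306, -0.2124, 0.0473], 0.23)]
[[252.0088336  186.26573988]
 [231.7188513  106.86097463]
 [271.34269795 106.4132319 ]]
```

```bash
python3 - <<'E'
from h import *
import pickle
p4=pickle.load(open('w4.pkl','rb')); p13=shot('wrist')
c,s=np.cos(.25),np.sin(.25); T=np.array([[c,s],[-s,c]])
# bring both onto metric stand-frame rectified views per height, 0.25 mm/px
def rect(p,z):
    g=np.arange(-90,90,.25)/1000; X,Y=np.meshgrid(g,g)  # cols=stand x, rows=stand y
    W=np.stack([.553+c*X-s*Y,-.2095+s*X+c*Y,np.full_like(X,z)],-1)
    m=proj(p,W).astype(np.float32); return cv2.remap(cv2.cvtColor(p['image'],cv2.COLOR_RGB2GRAY),m[...,0],m[...,1],cv2.INTER_CUBIC)
def win(im,x0,x1,y0,y1): f=lambda a:int((a+90)*4); return im[f(y0):f(y1),f(x0):f(x1)]
def shift(z,x0,x1,y0,y1,pad=6):
    a=cv2.GaussianBlur(rect(p4,z),(0,0),3); b=cv2.GaussianBlur(rect(p13,z),(0,0),3)
    a=cv2.Laplacian(a,cv2.CV_32F,ksize=7);b=cv2.Laplacian(b,cv2.CV_32F,ksize=7)
    r=cv2.matchTemplate(win(b,x0-pad,x1+pad,y0-pad,y1+pad),win(a,x0,x1,y0,y1),cv2.TM_CCOEFF_NORMED)
    _,v,_,l=cv2.minMaxLoc(r); return (np.array(l)/4-pad).round(2),round(v,2)
print('large tab',shift(.048,-79,-63,-28,-6)); print('small tab',shift(.038,-79,-63,6,28))
print('large tab/edge',shift(.048,-79,-50,-34,-2)); print('small hole/large hole',shift(.048,-22,22,-22,22))
print('end fence',shift(.056,58,75,-32,42)); print('side fence a',shift(.056,-62,-32,28,44),'b',shift(.056,32,75,28,44))
E
```

```text
large tab (array([ 0.5 , -1.25]), 0.96)
small tab (array([ 0.5 , -1.75]), 0.79)
large tab/edge (array([ 0.5, -1. ]), 0.87)
small hole/large hole (array([ 0.25, -1.5 ]), 0.45)
end fence (array([0., 0.]), 0.96)
side fence a (array([0., 0.]), 0.86) b (array([0., 0.]), 0.96)
```

```bash
python3 -c "
from h import *
print(bot.sign_off())"
```

```text
the job is handed in; nothing more can be done
None
```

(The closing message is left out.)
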